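# Ready the drop tester with the heavier weight

### The arm

A 6-joint arm with a two-finger parallel gripper is mounted at the origin on a cart in front of the work surface, level with it; the furniture and walls round the work are solid. World frame = base frame: x ahead of the robot, y to its left, z up, the work surface at z = 0. Lengths are in mm, angles in rad, forces in N, time in s.
With the tool pointing down it reaches from about 350 to 975 mm from the base axis. Payload 7.1 kg.
Tool frame: the origin (TCP) lies on the centre line of the jaws, within the pads' length; the fingertips stand 17 mm ahead of it and the grasp point (between the pads) lies 2 mm behind it; z points along the fingers, y is the direction in which the jaws open and shut (so a half turn about z gives the same grasp; the last joint's range is limited). The gripper opens to 88 mm and grips with 3 to 60 N. Pads are 20 mm wide; open, the fingers measure 115 mm over their backs; the gripper's body (75 mm by 178 mm) begins 61 mm behind the grasp point.
Start: joints at [-1.33, 0.423, 1.63, -0, 1.089, -0.019], TCP at [160.573, -604.004, 239.675] pointing down, gripper open.
Joint ranges: [-3, 3], [-0.9, 2.11], [0.09, 2.58], [-1.31, 4.45], [0.11, 2.69], [-2.54, 2.54]. Speed limits (rad/s): [2.39, 2.39, 3.01, 3.14, 3.14, 3.14].

### API

Orientations are given as a rotation vector (axis times angle).
In Python, from workcell import ctrl, imaging, workorder gives the robot as it stands. The module is installed in compiled form; this text tells all that it offers.
- The arm moves only by the shell command python3 -m crank 'ROWS' [OPENING]. ROWS is JSON, a list of rows, each an object with "travel": the shift along the tool's x, y, z as a fraction of full scale, a list of three; "turn": the turn about the tool's z as a fraction of full scale. In form: [{"travel": [dx, dy, dz], "turn": turn}, ...]. A call has 1 to 20 rows; each row shifts and turns the pose as measured when the row begins, along the tool's axes as they then stand; what a row does not reach is not made up. Full scale, the value 1, is 5 cm for a shift and 0.1 rad for a turn. A row lasts 1/10 s, in which the tool goes at most 50 mm and 8.59 degrees, less where a joint would pass 70% of its speed; a pose out of reach is approached as far as the arm can. A call with a number of a shift or a turn outside -1 to 1 is refused whole. A call with a gripper value outside its range is refused whole. OPENING is the gripper command: -1 is shut, 1 is fully open, values between are in proportion, set as the call begins (- or left out, the last holds). The fingers move at their own pace and stop on an object; the grip force is fixed at half the most. Time passes only in rows, so rows that do not move let the fingers close. It gives the time, the measured TCP pose, the force and the opening at its end, in the units of the state.
- ctrl.get_obs(): the state, without advancing time (a new reading comes with each control period).
- imaging.get_image(name): name is "scene" or "top" or "wrist"; returns the picture (384x512x3 uint8, blue, green, red); there is no depth.
- imaging.camera_info(name): a dict with "camera_matrix" (3x3 intrinsics, pixels), "k1" (the pictures are not rectified: a ray, as slopes to the right and down, at radius r is drawn at 1 + k1 r^2 times it, then the intrinsics apply), "rvec" (rotation vector, rad) and "tvec" (3), from world to camera coordinates, as OpenCV has them. Camera axes: x right, y down, z forward; pixel columns grow to the right and rows downward; lengths in mm; the calibration is good to about 2 mm. A picture is of the moment at which its call begins: read the wrist's pose just before it. camera_info takes no time and is no camera call; for the wrist camera it gives the pose at the moment of the call.
- workorder.close_job(): hands the job in, once; it reports no verdict.
The state is a dict: "t": time; "qpos": joint angles; "qvel": joint speeds; "joint_torque": joint torques, N m; "ee_pos": TCP position; "orientation": TCP orientation; "ft_force": force on the tool from outside, world axes, zero at the start; "moment": the same for the moment, N m; "width": finger opening in mm.
Only numpy, scipy, OpenCV 4.12 (cv2) and the standard library are available. Lean on these libraries where they do the work, as an engineer would, in place of code of your own. Each camera call takes 0.05 s, during which the arm holds its last target.

### The job

Get the drop tester ready for a test: first slide the barrel bolt on its head plate fully home into the keeper, so that the head cannot kick up. The two steel drop weights in the wooden block look alike, but one is filled and the other is hollow: after bolting, lift each in turn clear of the block to feel which is heavier, and leave the lighter one standing in the block. Finish while holding the heavier one upright by its handle, its foot about 2 cm inside the mouth of the clear guide tube, hanging free of the tube and keeping still for the countdown; do not let go of it, and leave everything else on the table as it is.

Things in the scene. Friction and masses are not known exactly. Their poses are not given: they have to be found in the camera images.
- drop_tester: Fixed plywood box 200 x 200 mm, sides and head plate 107 mm high. Origin: centre of its underside, on the table; x points away from its clear front window, y to the left as one faces the window, z up. On the head: guide tube centred at x=30, y=0 mm; barrel bolt on the line x=-70 mm; its keeper, a steel staple, at x=-70, y=-91 mm (right side). All but tube and bolt knob stay below 126 mm.
- head_plate (a joint): Hinge of the head plate along the rear of the box, rad: 0 = shut (as it starts), grows as its front edge lifts. It lies shut by its own weight only until bolted.
- bolt (a joint): Travel of the barrel bolt, m: 0 = fully withdrawn, 0.030 = fully home in the keeper (end stop). Grows as the bolt slides along the tester's -y axis. It stays where it is left; friction about 1.5 N and light damping. Starts withdrawn or nearly so.
- bolt_knob (a point): Centre of the bolt's upright round steel knob, where to grip it: 16 mm in diameter, 30 mm high, this point at half height, 150 mm above the table, knob top at 165 mm. Below it a 10 mm neck; the bolt's straps reach 124 mm above the table. Moves with the bolt; axes parallel to the tester's.
- tube_mouth (a point): Centre of the upper rim of the clear plastic guide tube, 155 mm above the table; the tube is upright, inside diameter 54 mm, outside 60 mm, stands 48 mm above the head plate and is 105 mm long, open at both ends. z up.
- weight_block: Fixed wooden block 80 (x) x 180 (y) x 35 mm high with two round sockets 49 mm in diameter and 15 mm deep at y = +45 and y = -45 mm, in which the two weights stand. Origin: centre of its underside on the table, z up.
- weight_1: One of two steel drop weights that look alike: cylinder 44 mm in diameter, 60 mm high, with a round handle 17 mm in diameter from 62 to 100 mm above its foot and a 24 mm rim up to the top at 112 mm. Origin: centre of its foot; z along its axis, up. Stands in a socket, foot 20 mm above the table. Either may be the heavier; one weighs 1.8 to 2.5 N, the other 4.5 to 6.5 N.
- weight_2: The other drop weight: same shape, size and origin as weight_1; stands in the other socket.
- loupe: Hand lens 125 mm long, 14 mm high, lying behind the weight block. Bystander; origin under its middle.
- petri_1: Covered dish 65 mm in diameter, 14 mm high, standing in front of the drop tester. Bystander; origin under its middle.
- tape_roll: Roll of tape 100 mm across, 25 mm high, near the right edge. Bystander; origin under its middle.
- dropper_1: Dropper bottle 34 mm in diameter, 78 mm high, near the right edge. Bystander; origin under its middle.
- marker_1: Felt marker 129 mm long, 13 mm thick, at the left edge. Bystander; origin under its middle.
There are look-alikes about, which are no part of the job. Leave any green or red look-alike of the weight_2 alone. Leave any green or purple look-alike of the weight_1 alone.

How it is judged:
By the outcome, as a careful person would: the job done as asked, in the order asked, and still so for the second after the job is handed in, while the arm keeps its last pose, push and grip.
It also fails if it takes over 72 s, if anything falls off the work surface, if the arm or the gripper's body presses on something with over 40 N, if the wrist force passes 120 N, or if a joint passes its speed limit or range.

## Working session

There is one attempt and no reset: what is moved stays moved. The work goes in short steps, Python scripts to look and compute and a shell command to move; the robot and the scene stay as the last step left them, time stands still between calls to the robot, and variables do not carry over. Pictures are saved under pics/ and viewed, and the job is handed in when it is done.

```bash
mkdir -p pics
cat > h.py <<'E'
import numpy as np, cv2, sys
from workcell import ctrl, imaging, workorder
def snap(name, fn):
    info=imaging.camera_info(name); im=imaging.get_image(name)
    cv2.imwrite('pics/'+fn+'.png',im); np.savez('pics/'+fn+'.npz',K=info['camera_matrix'],k1=info['k1'],r=info['rvec'],t=info['tvec'])
    return im
def cam(fn):
    d=np.load('pics/'+fn+'.npz'); R=cv2.Rodrigues(d['r'].reshape(3))[0]
    return d['K'],float(d['k1']),R,d['t'].reshape(3)
def ray(fn,u,v):
    K,k1,R,t=cam(fn)
    p=cv2.undistortPoints(np.array([[[u,v]]],float),K,np.array([k1,0,0,0,0.])).reshape(2)
    d=R.T@np.array([p[0],p[1],1]); return -R.T@t, d/np.linalg.norm(d)
def onz(fn,u,v,z):
    c,d=ray(fn,u,v); return c+d*(z-c[2])/d[2]
def proj(fn,P):
    K,k1,R,t=cam(fn)
    return cv2.projectPoints(np.array(P,float).reshape(-1,1,3),cv2.Rodrigues(R)[0],t,K,np.array([k1,0,0,0,0.]))[0].reshape(-1,2)
def tri(obs):
    A=np.zeros((3,3));b=np.zeros(3)
    L=[ray(*o) for o in obs]
    for c,d in L:
        M=np.eye(3)-np.outer(d,d);A+=M;b+=M@c
    P=np.linalg.solve(A,b); return P,[np.linalg.norm((np.eye(3)-np.outer(d,d))@(P-c)) for c,d in L]
def crop(fn,x0,y0,x1,y1,s,out):
    im=cv2.imread('pics/'+fn+'.png')[y0:y1,x0:x1]
    cv2.imwrite('pics/'+out+'.png',cv2.resize(im,None,fx=s,fy=s,interpolation=cv2.INTER_CUBIC))
E
python3 - <<'E'
from h import *
np.set_printoptions(precision=3,suppress=True)
print(ctrl.get_obs())
for n in ['scene','top','wrist']:
    snap(n,n+'0'); K,k1,R,t=cam(n+'0'); print(n,K.tolist(),k1,-R.T@t,R[2])
E
```

```text
{'t': 0.0, 'qpos': array([-1.33 ,  0.424,  1.631, -0.   ,  1.089, -0.019]), 'qvel': array([-0.   , -0.001, -0.001,  0.   ,  0.   ,  0.001]), 'joint_torque': array([ -0.002, -54.463, -27.366,   0.064,   0.023,  -0.   ]), 'ee_pos': array([ 160.462, -603.513,  238.912]), 'orientation': array([-3.114, -0.407,  0.   ]), 'ft_force': array([ 0.278,  0.452, -0.149]), 'moment': array([-0.055,  0.031,  0.011]), 'width': 87.94403398079429}
scene [[497.6977687722686, 0.0, 258.8372810858644], [0.0, 497.6977687722686, 195.83724167080013], [0.0, 0.0, 1.0]] -0.1871604675701182 [-277.826  889.449  849.167] [ 0.584 -0.626 -0.517]
top [[447.16554700870427, 0.0, 250.25370107026612], [0.0, 447.16554700870427, 196.8222012760249], [0.0, 0.0, 1.0]] -0.06986699226029586 [ 288.447   -6.398 1524.451] [ 0.179  0.    -0.984]
wrist [[324.4535678104414, 0.0, 253.92803883974872], [0.0, 324.4535678104414, 187.99981175239648], [0.0, 0.0, 1.0]] -0.011581479187220259 [ 235.732 -583.57   383.506] [-0.272 -0.072 -0.96 ]
```

View pics/scene0.png

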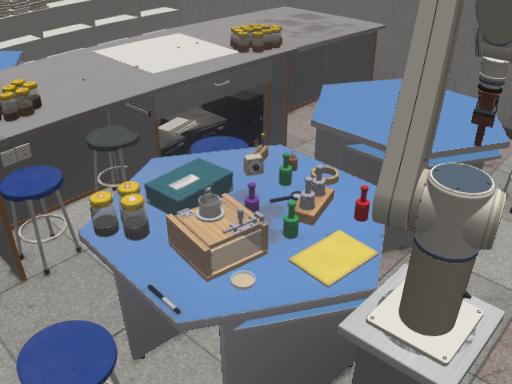

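View pics/top0.png

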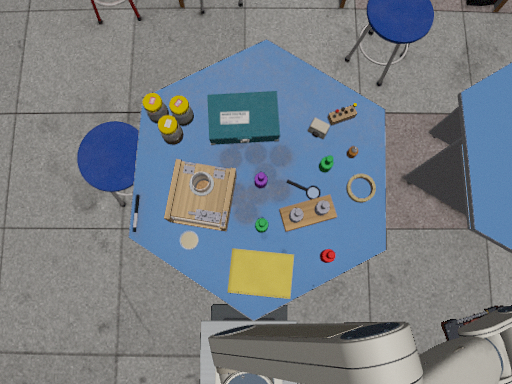

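View pics/wrist0.png

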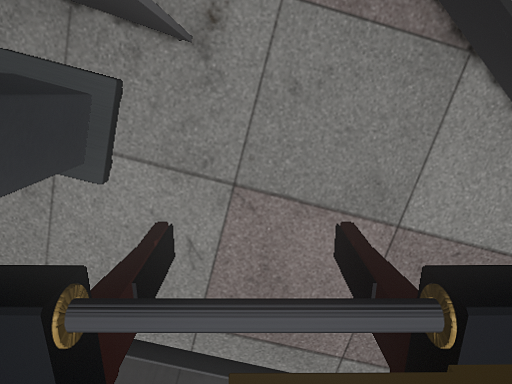

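The top view shows the tester near pixel (202,196) with the tube at (202,183) and the bolt near (207,215). The block is near (308,214), with grey weights at (297,215) and (322,207). The look-alikes are purple (261,180), green (262,225) and (327,163), and red (328,256). I'll enlarge the tester and the block.

Run:
```python
from h import *
crop('top0',155,150,255,240,8,'c_top_t'); crop('top0',270,180,350,240,9,'c_top_w')
crop('scene0',155,180,275,275,6,'c_sc_t'); crop('scene0',270,165,390,245,6,'c_sc_w')
```

```text
(no output)
```

View pics/c_top_t.png

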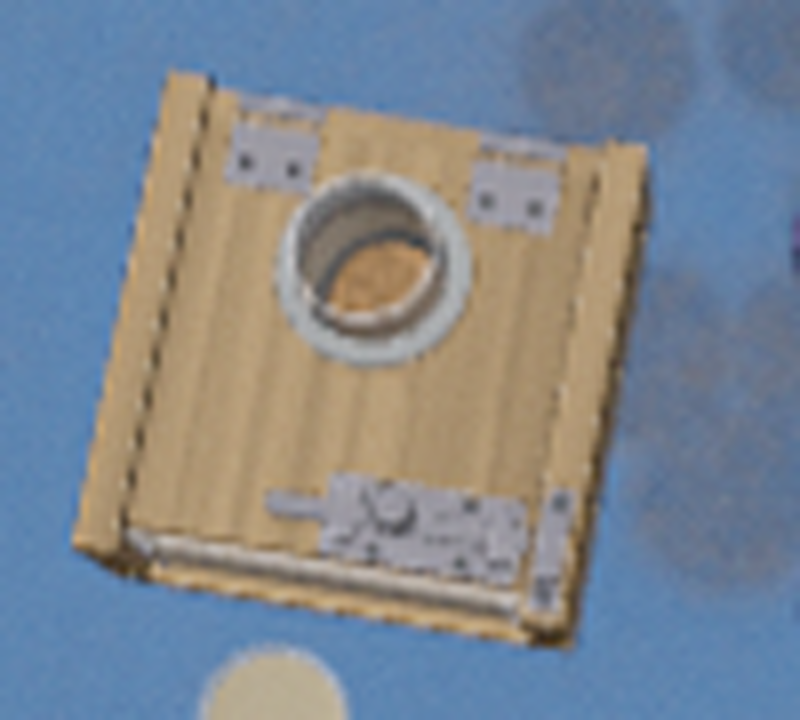

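View pics/c_top_w.png

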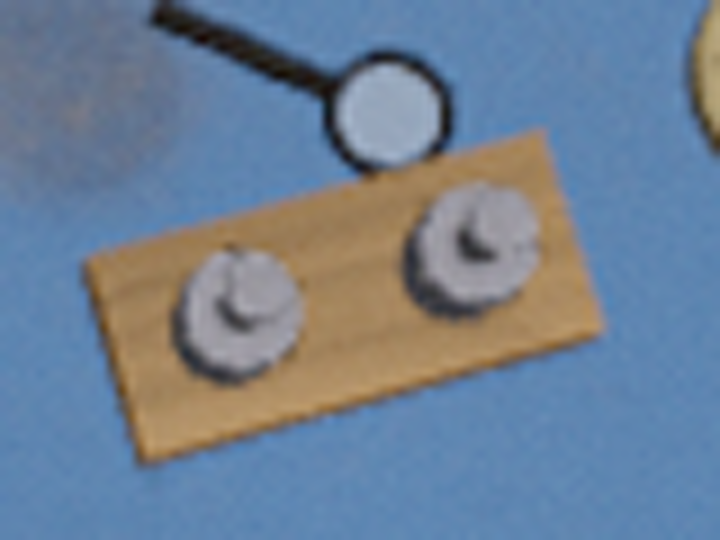

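View pics/c_sc_t.png

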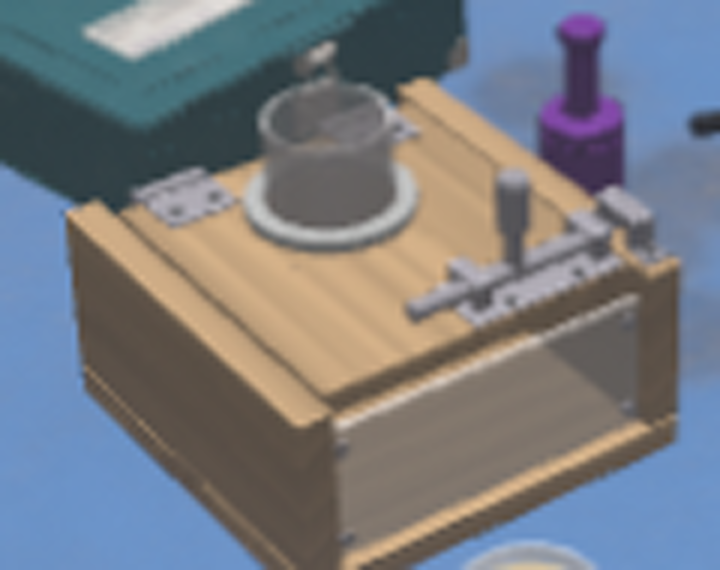

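View pics/c_sc_w.png

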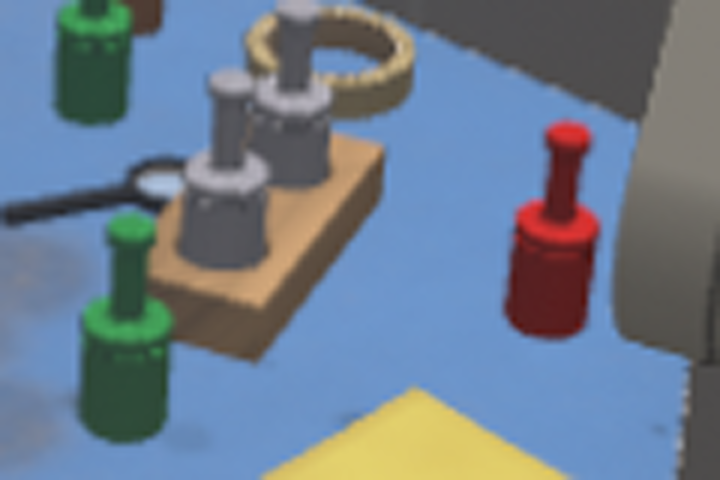

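Run:
```python
from h import *
np.set_printoptions(precision=1,suppress=True)
f=lambda x,y,s,x0,y0:((x+.5)/s+x0-.5,(y+.5)/s+y0-.5)
T=lambda x,y:f(x,y,8,155,150); S=lambda x,y:f(x,y,6,155,180)
TW=lambda x,y:f(x,y,9,270,180); SW=lambda x,y:f(x,y,6,270,165)
print('knobtop',tri([('top0',*T(390,500)),('scene0',*S(513,180))]))
print('tube rim',tri([('top0',*T(368,245)),('scene0',*S(327,117))]), onz('top0',*T(368,245),155),onz('scene0',*S(327,117),155))
print('w left top',tri([('top0',*TW(262,290)),('scene0',*SW(231,83))]))
print('w right top',tri([('top0',*TW(500,210)),('scene0',*SW(297,8))]))
# tester corners z=107 top
for n,p in dict(RL=(170,72),RR=(648,148),FL=(75,545),FR=(575,640)).items(): print(n,onz('top0',*T(*p),107))
for n,p in dict(RL=(85,262),RR=(545,130),FL=(143,463),FR=(603,327)).items(): print('blk',n,onz('top0',*TW(*p),35))
print('keeper',onz('top0',*T(552,550),120))
```

```text
knobtop (array([488.7, 138.6, 160.9]), [np.float64(0.33581367458138456), np.float64(0.33581367458129546)])
tube rim (array([591.9, 151. , 154.1]), [np.float64(1.0782577583167732), np.float64(1.078257758316967)]) [590.9 150.2 155. ] [591.9 152.4 155. ]
w left top (array([ 496.5, -157.6,  129.4]), [np.float64(1.797878467398957), np.float64(1.7978784673989234)])
w right top (array([ 523.1, -243.3,  129.6]), [np.float64(0.43611188389188765), np.float64(0.43611188389177175)])
RL [674.1 238.7 107. ]
RR [642.1  42.3 107. ]
FL [478.5 270.7 107. ]
FR [440.8  69.8 107. ]
blk RL [ 519.5 -102.7   35. ]
blk RR [ 570.1 -277.    35. ]
blk FL [ 444.  -123.5   35. ]
blk FR [ 495.  -296.6   35. ]
keeper [475.2  78.6 120. ]
```

```bash
python3 -m crank '[{"travel":[0.68,-0.53,-0.1],"turn":0},{"travel":[0.68,-0.53,-0.1],"turn":0},{"travel":[0.68,-0.53,-0.1],"turn":0},{"travel":[0.68,-0.53,-0.1],"turn":0},{"travel":[0.68,-0.53,-0.1],"turn":0},{"travel":[0.68,-0.53,-0.1],"turn":0},{"travel":[0.68,-0.53,-0.1],"turn":0},{"travel":[0.68,-0.53,-0.1],"turn":0},{"travel":[0.68,-0.53,-0.1],"turn":0},{"travel":[0.68,-0.53,-0.1],"turn":0},{"travel":[0,0,0],"turn":0}]'
python3 - <<'E'
from h import *
print(ctrl.get_obs()); snap('wrist','w1')
E
```

```text
t: 1.25
ee_pos: [429.0, -247.8, 289.0]
orientation: [-3.113, -0.399, -0.0]
ft_force: [-1.0, -0.3, -0.4]
width: 87.9
{'t': 1.25, 'qpos': array([-0.54946428,  0.17199885,  1.86092613,  0.00313786,  1.11068633,
        0.7651226 ]), 'qvel': array([-0.035694  ,  0.00049785,  0.02064338, -0.03579093, -0.00295224,
       -0.03793631]), 'joint_torque': array([  1.7325918 , -39.15463686, -27.90854752,   0.37803764,
         0.05916167,   0.67845404]), 'ee_pos': array([ 429.01134508, -247.79422515,  288.98348616]), 'orientation': array([-3.11270238e+00, -3.98738740e-01, -2.96443843e-04]), 'ft_force': array([-0.97027113, -0.34659344, -0.41684154]), 'moment': array([-0.02374676,  0.01709319, -0.00853481]), 'width': 87.85523210346109}
```

View pics/w1.png

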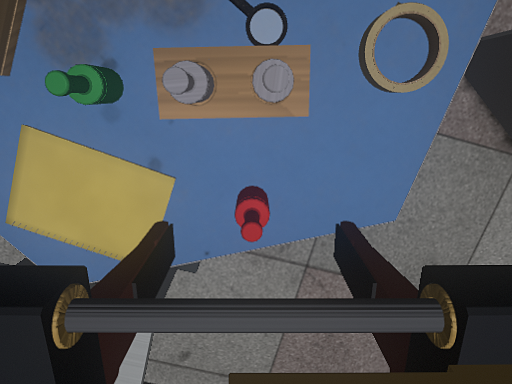

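The wrist view shows the block at (155–310, 45–118), with weight tops near (178,80) and (275,75). I'll take a second view from the side.

```bash
python3 -m crank '[{"travel":[0.26,-0.8,0],"turn":0},{"travel":[0.26,-0.8,0],"turn":0},{"travel":[0.26,-0.8,0],"turn":0},{"travel":[0.26,-0.8,0],"turn":0},{"travel":[0,0,0],"turn":0}]'
python3 - <<'E'
from h import *
print(ctrl.get_obs()['ee_pos']); im=snap('wrist','w2')
for fn,r in (('w1',(140,30,330,130)),('w2',(300,0,500,150))): 
    print(fn)
crop('w1',140,30,330,130,4,'w1c')
E
```

```text
t: 1.8
ee_pos: [436.1, -80.7, 287.5]
orientation: [-3.115, -0.388, 0.005]
ft_force: [0.4, -0.2, 0.9]
width: 87.7
[436.09648189 -80.65397475 287.49818201]
w1
w2
```

View pics/w2.png

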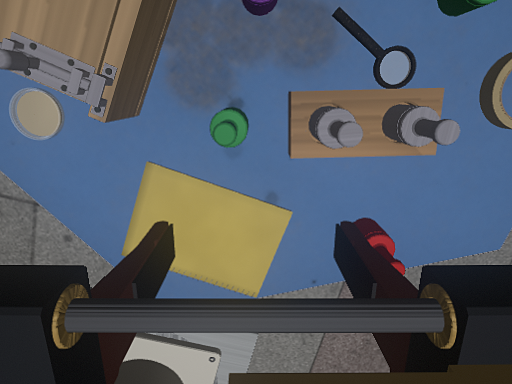

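View pics/w1c.png

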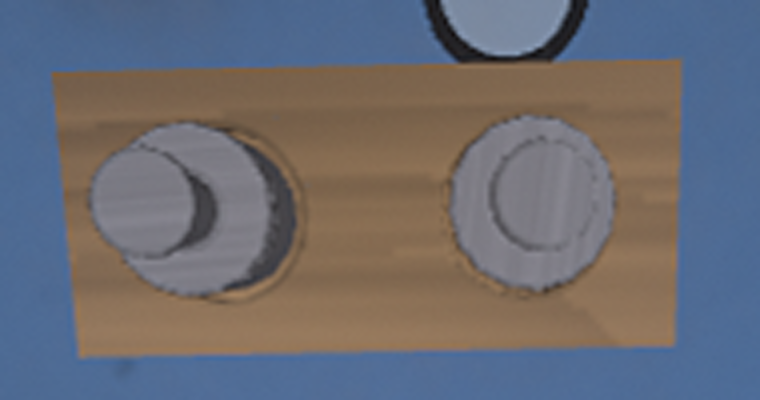

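Run:
```python
from h import *
crop('w2',280,80,470,170,4,'w2c')
```

```text
(no output)
```

View pics/w2c.png

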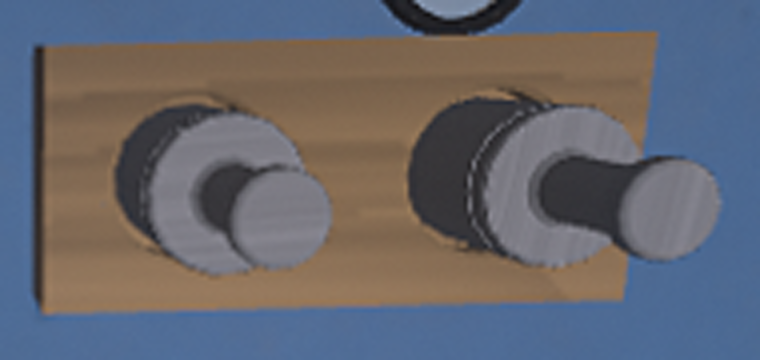

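Run:
```python
from h import *
np.set_printoptions(precision=1,suppress=True)
f=lambda x,y,s,x0,y0:((x+.5)/s+x0-.5,(y+.5)/s+y0-.5)
A=lambda x,y:f(x,y,4,140,30);B=lambda x,y:f(x,y,4,280,80)
print('L',tri([('w1',*A(142,201)),('w2',*B(281,218))]))
print('R',tri([('w1',*A(546,194)),('w2',*B(670,210))]))
for n,p,q in (('RL',(52,72),(43,45)),('RR',(682,60),(657,33)),('FL',(78,357),(42,313)),('FR',(675,346),(624,299))):
    print(n,tri([('w1',*A(*p)),('w2',*B(*q))]))
o=ctrl.get_obs()
# goal: overview pose for tester
R=cv2.Rodrigues(o['orientation'])[0]; print(R)
def go(P): print(P, R.T@(np.array(P)-o['ee_pos'])/50)
go((440,60,320))
```

```text
L (array([ 497.3, -156.6,  129. ]), [np.float64(0.0835307918421253), np.float64(0.0835307918421944)])
R (array([ 521.4, -243.5,  129.4]), [np.float64(0.07002530547634392), np.float64(0.07002530547631361)])
RL (array([ 523.4, -102.2,   32.7]), [np.float64(0.0032691271919594537), np.float64(0.003269127192089477)])
RR (array([ 571.4, -275.8,   34.7]), [np.float64(0.1299419036846862), np.float64(0.12994190368438868)])
FL (array([ 446.3, -123.9,   34. ]), [np.float64(0.09304231544386138), np.float64(0.09304231544377148)])
FR (array([ 495.1, -297.4,   35.2]), [np.float64(0.2153337393737598), np.float64(0.21533373937387487)])
[[ 1.   0.2 -0. ]
 [ 0.2 -1.   0. ]
 [-0.  -0.  -1. ]]
(440, 60, 320) [ 0.8 -2.7 -0.6]
```

```bash
python3 -m crank '[{"travel":[0,0,0],"turn":0.84},{"travel":[0,0,0],"turn":0.84},{"travel":[0,0,0],"turn":0.84},{"travel":[0,0,0],"turn":0.84},{"travel":[0,0,0],"turn":0.84},{"travel":[-0.2,-0.88,-0.17],"turn":0},{"travel":[-0.2,-0.88,-0.17],"turn":0},{"travel":[-0.2,-0.88,-0.17],"turn":0},{"travel":[-0.2,-0.88,-0.17],"turn":0},{"travel":[0,0,0],"turn":0}]'
python3 - <<'E'
from h import *
o=ctrl.get_obs();print(o['ee_pos'],o['qpos'],cv2.Rodrigues(o['orientation'])[0]); im=snap('wrist','w3')
E
```

```text
t: 2.85
ee_pos: [432.6, 84.9, 320.4]
orientation: [3.119, -0.337, -0.009]
ft_force: [0.5, -1.4, 0.3]
width: 87.6
[432.55131875  84.94937935 320.38160392] [ 0.16872614  0.04851579  1.92614894 -0.00294128  1.17399353  1.95624264] [[ 0.9768358  -0.21389125 -0.00650812]
 [-0.21391873 -0.97684383 -0.00386045]
 [-0.0055317   0.00516323 -0.99997137]]
```

View pics/w3.png

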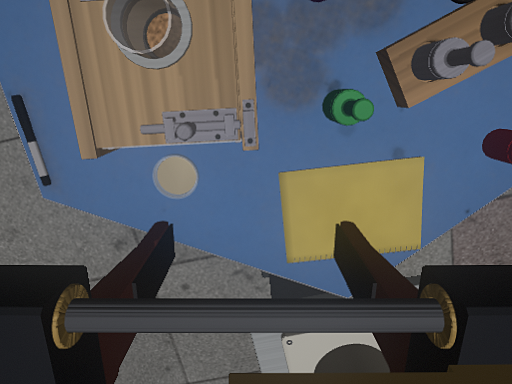

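```bash
python3 -m crank '[{"travel":[-0.04,-0.75,0],"turn":-0.25},{"travel":[-0.04,-0.75,0],"turn":-0.25},{"travel":[0,-0.7,0],"turn":0},{"travel":[0,0,0],"turn":0}]'
python3 - <<'E'
from h import *
o=ctrl.get_obs();print(o['ee_pos'],cv2.Rodrigues(o['orientation'])[0]); im=snap('wrist','w4')
crop('w3',45,0,265,165,3.6,'w3c')
E
```

```text
t: 3.3
ee_pos: [452.7, 185.6, 317.4]
orientation: [3.12, -0.274, -0.012]
ft_force: [0.4, -1.0, 0.6]
width: 87.6
[452.65806614 185.60766131 317.37340988] [[ 0.98462847 -0.17445105 -0.00857892]
 [-0.17452603 -0.98461196 -0.00894134]
 [-0.00688709  0.01030114 -0.99992322]]
```

View pics/w4.png

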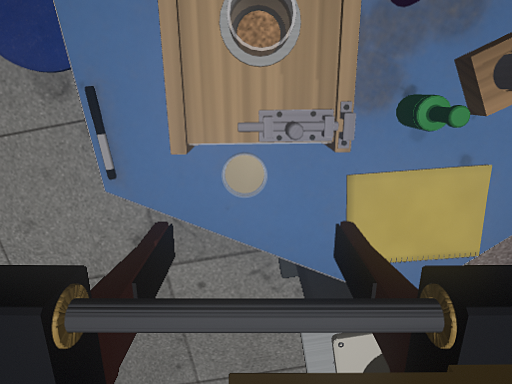

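View pics/w3c.png

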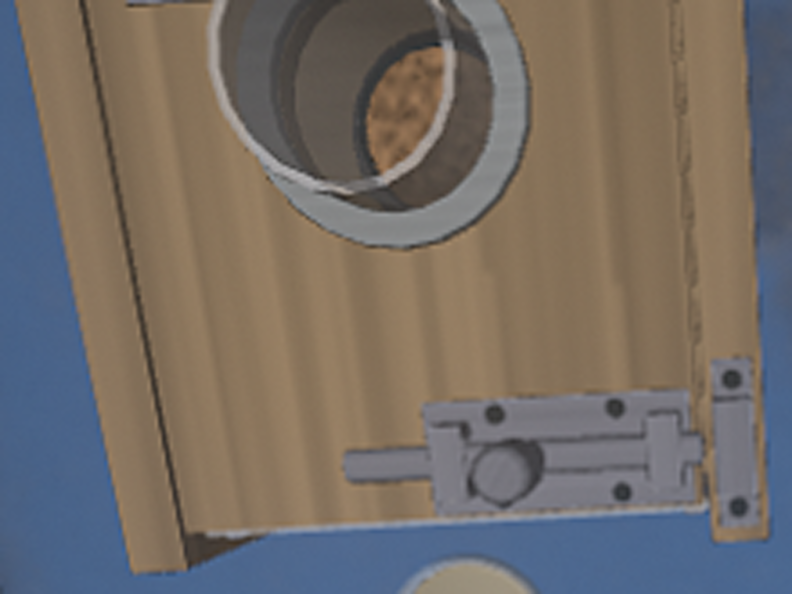

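Run:
```python
from h import *
crop('w4',155,0,365,160,3.6,'w4c')
```

```text
(no output)
```

View pics/w4c.png

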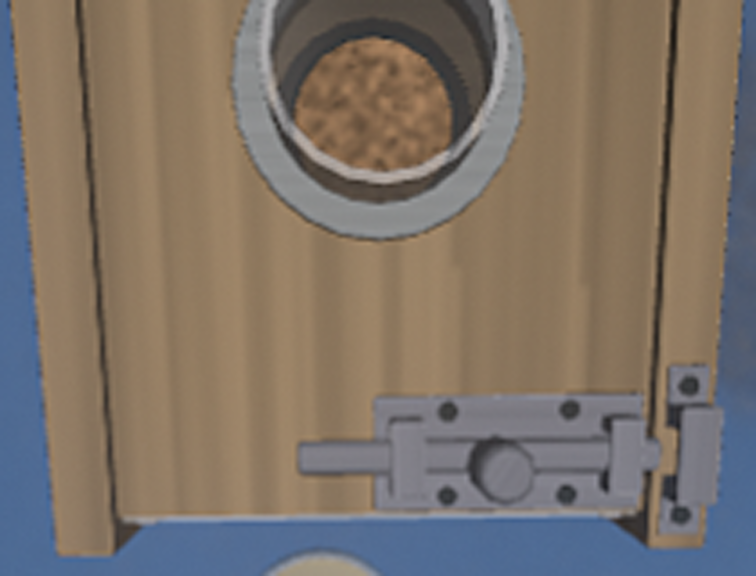

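Run:
```python
from h import *
np.set_printoptions(precision=3,suppress=True)
f=lambda x,y,s,x0,y0:((x+.5)/s+x0-.5,(y+.5)/s+y0-.5)
A=lambda x,y:f(x,y,3.6,45,0);B=lambda x,y:f(x,y,3.6,155,0)
print('knob',tri([('w3',*A(500,475)),('w4',*B(504,476))]),onz('w4',*B(504,476),165))
FL=tri([('w3',*A(133,573)),('w4',*B(60,555))]);FR=tri([('w3',*A(768,541)),('w4',*B(706,547))])
print(FL,FR)
print('keeper',onz('w4',*B(690,440),125),tri([('w3',*A(732,378)),('w4',*B(688,385))]),tri([('w3',*A(738,507)),('w4',*B(681,515))]))
d=FL[0]-FR[0]; print('yaw',np.arctan2(-d[0],d[1]),np.hypot(*d[:2]))
print('tube front rim',onz('w4',*B(382,182),155),onz('w3',*A(348,192),155), 'scene', )
o=ctrl.get_obs(); R=cv2.Rodrigues(o['orientation'])[0]
k=tri([('w3',*A(500,475)),('w4',*B(504,476))])[0]
print(R.T@(np.array([k[0],k[1],200])-o['ee_pos'])/50)
```

```text
knob (array([487.476, 139.692, 158.838]), [np.float64(0.27584230877955407), np.float64(0.2758423087795994)]) [488.086 140.438 165.   ]
(array([479.696, 271.491, 106.717]), [np.float64(0.17152477093499624), np.float64(0.17152477093511684)]) (array([447.54 ,  76.236, 109.193]), [np.float64(0.3540295854268669), np.float64(0.35402958542675056)])
keeper [483.173  82.293 125.   ] (array([496.801,  76.52 , 107.224]), [np.float64(0.026317157142463608), np.float64(0.02631715714256644)]) (array([459.349,  83.017, 110.083]), [np.float64(0.1258886791866923), np.float64(0.12588867918662378)])
yaw -0.16322257983906618 197.8852862867498
tube front rim [562.326 158.675 155.   ] [562.256 158.165 155.   ] scene
[0.87  0.722 2.345]
```

Knob top found at (488,140,~160). Keeper screws, front corners and tube rim agree with tester yaw −0.163. Moving above the knob.

```bash
python3 -m crank '[{"travel":[0.29,0.24,0.5],"turn":0},{"travel":[0.29,0.24,0.78],"turn":0},{"travel":[0.29,0.24,0.78],"turn":0},{"travel":[0,0,0.28],"turn":0},{"travel":[0,0,0],"turn":0}]'
python3 - <<'E'
from h import *
np.set_printoptions(precision=3,suppress=True)
o=ctrl.get_obs(); R=cv2.Rodrigues(o['orientation'])[0];print(o['ee_pos'],R,o['ft_force'])
print(R.T@(np.array([487.8,140,148])-o['ee_pos'])/50)
snap('wrist','w5')
E
```

```text
t: 3.85
ee_pos: [489.9, 125.4, 196.6]
orientation: [3.115, -0.289, -0.012]
ft_force: [0.5, -0.0, -0.2]
width: 87.6
[489.939 125.418 196.556] [[ 0.983 -0.184 -0.009]
 [-0.184 -0.983 -0.013]
 [-0.007  0.014 -1.   ]] [ 0.478 -0.028 -0.173]
[-0.089 -0.293  0.968]
```

View pics/w5.png

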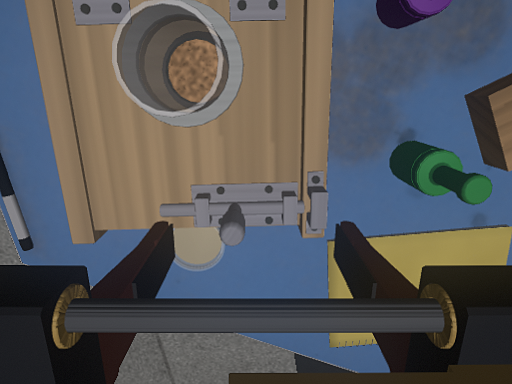

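```bash
python3 -m crank '[{"travel":[-0.09,-0.29,0],"turn":-0.2},{"travel":[0,0,0.4],"turn":0},{"travel":[0,0,0.3],"turn":0},{"travel":[0,0,0.2],"turn":0},{"travel":[0,0,0],"turn":0}]'
python3 - <<'E'
from h import *
np.set_printoptions(precision=3,suppress=True)
o=ctrl.get_obs(); R=cv2.Rodrigues(o['orientation'])[0];print(o['ee_pos'],R,o['ft_force'])
print(R.T@(np.array([487.8,140,148])-o['ee_pos'])/50)
snap('wrist','w6')
E
```

```text
t: 4.4
ee_pos: [491.6, 141.7, 157.1]
orientation: [3.122, -0.255, 0.005]
ft_force: [-0.9, 0.1, 0.1]
width: 87.9
[491.566 141.679 157.112] [[ 0.987 -0.163  0.002]
 [-0.163 -0.987 -0.01 ]
 [ 0.004  0.009 -1.   ]] [-0.88   0.102  0.117]
[-0.07   0.044  0.182]
```

View pics/w6.png

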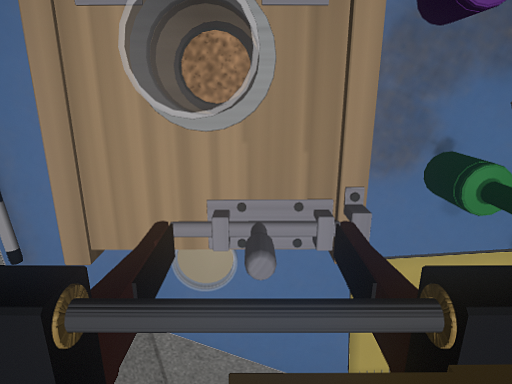

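```bash
python3 -m crank '[{"travel":[-0.07,0.03,0.17],"turn":0},{"travel":[0,0,0],"turn":0}]'; python3 -m crank '[{"travel":[0,0,0],"turn":0},{"travel":[0,0,0],"turn":0},{"travel":[0,0,0],"turn":0},{"travel":[0,0,0],"turn":0},{"travel":[0,0,0],"turn":0}]' -1
```

```text
t: 4.65
ee_pos: [489.0, 141.4, 150.3]
orientation: [3.123, -0.254, 0.01]
ft_force: [0.4, 0.3, -0.5]
width: 87.9
t: 5.15
ee_pos: [489.7, 141.6, 151.5]
orientation: [3.124, -0.254, 0.013]
ft_force: [-0.2, -0.4, -0.2]
width: 50.9
```

```bash
python3 -m crank '[{"travel":[-0.01,0,0.04],"turn":0},{"travel":[0,0,0],"turn":0},{"travel":[0,0,0],"turn":0},{"travel":[0,0,0],"turn":0},{"travel":[0,0,0],"turn":0}]'; python3 -m crank '[{"travel":[0,0,0],"turn":0},{"travel":[0,0,0],"turn":0}]'
```

```text
t: 5.65
ee_pos: [489.1, 141.4, 149.2]
orientation: [3.123, -0.254, 0.013]
ft_force: [0.2, -0.7, 0.1]
width: 14.9
t: 5.85
ee_pos: [489.1, 141.4, 149.3]
orientation: [3.123, -0.254, 0.013]
ft_force: [-0.4, 0.1, 0.5]
width: 15.5
```

Width of 15.5 mm means the knob is held. Sliding along tool +y (the tester's −y).

```bash
python3 -m crank '[{"travel":[0,0.1,0],"turn":0},{"travel":[0,0.12,0],"turn":0},{"travel":[0,0.12,0],"turn":0},{"travel":[0,0.1,0],"turn":0},{"travel":[0,0,0],"turn":0}]'; python3 -m crank '[{"travel":[0,0.08,0],"turn":0},{"travel":[0,0.04,0],"turn":0},{"travel":[0,0,0],"turn":0}]'
```

```text
t: 6.35
ee_pos: [485.3, 118.4, 149.3]
orientation: [3.124, -0.255, 0.014]
ft_force: [-0.1, 1.4, -1.0]
width: 15.0
t: 6.65
ee_pos: [484.8, 114.9, 149.4]
orientation: [3.13, -0.26, 0.015]
ft_force: [-0.0, 1.0, -4.5]
width: 14.7
```

```bash
python3 -m crank '[{"travel":[0,0.06,0],"turn":0},{"travel":[0,0,0],"turn":0}]';python3 -m crank '[{"travel":[0,0.06,0],"turn":0}]'
```

```text
t: 6.85
ee_pos: [484.8, 114.8, 149.6]
orientation: [-3.125, 0.263, -0.017]
ft_force: [-0.0, -0.4, -4.1]
width: 14.8
t: 6.95
ee_pos: [484.9, 114.0, 149.8]
orientation: [-3.121, 0.265, -0.019]
ft_force: [0.5, 26.2, -3.2]
width: 14.9
```

Force of 26 N with no further travel: it's on the end stop. Relaxing and opening.

```bash
python3 -m crank '[{"travel":[0,0,0.01],"turn":0},{"travel":[0,0,0],"turn":0}]'; python3 -m crank '[{"travel":[0,0,0],"turn":0},{"travel":[0,0,0],"turn":0},{"travel":[0,0,0],"turn":0},{"travel":[0,0,0],"turn":0}]' 1;  python3 -m crank '[{"travel":[0,0,-0.5],"turn":0},{"travel":[0,0,-0.9],"turn":0},{"travel":[0,0,-0.9],"turn":0},{"travel":[0,0,0],"turn":0}]'
python3 - <<'E'
from h import *
np.set_printoptions(precision=3,suppress=True)
o=ctrl.get_obs(); R=cv2.Rodrigues(o['orientation'])[0];print(o['ee_pos'],R,o['ft_force'],o['qpos'])
snap('wrist','w7');crop('w7',80,90,360,280,2.8,'w7c')
E
```

```text
t: 7.15
ee_pos: [484.7, 114.8, 149.3]
orientation: [-3.12, 0.263, -0.018]
ft_force: [0.9, -0.0, -1.9]
width: 15.1
t: 7.55
ee_pos: [484.6, 113.2, 149.5]
orientation: [-3.121, 0.264, -0.018]
ft_force: [0.8, 0.2, -0.6]
width: 43.6
t: 7.95
ee_pos: [482.3, 111.3, 267.0]
orientation: [-3.123, 0.265, -0.011]
ft_force: [0.8, -0.6, -0.0]
width: 75.6
[482.328 111.276 267.041] [[ 0.986 -0.168  0.008]
 [-0.168 -0.986  0.006]
 [ 0.007 -0.007 -1.   ]] [ 0.808 -0.643 -0.04 ] [0.2   0.192 1.891 0.005 1.049 1.937]
```

View pics/w7c.png

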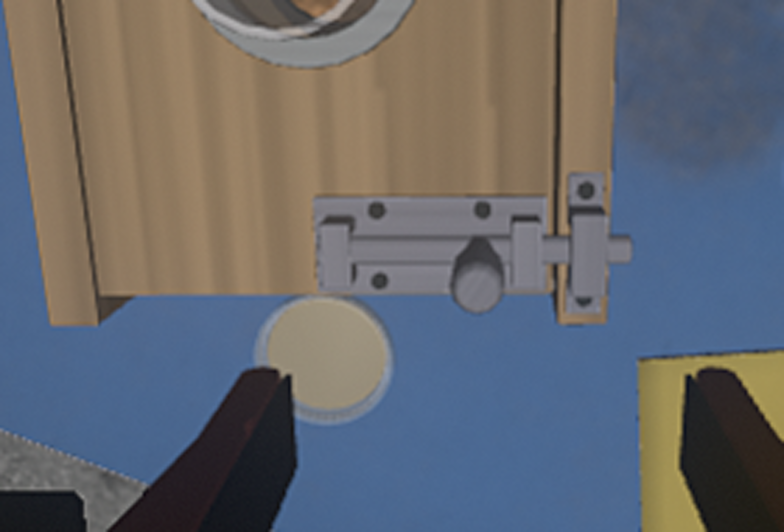

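Run:
```python
from h import *
np.set_printoptions(precision=2,suppress=True)
f=lambda x,y,s,x0,y0:((x+.5)/s+x0-.5,(y+.5)/s+y0-.5)
C=lambda x,y:f(x,y,2.8,80,90)
B=lambda x,y:f(x,y,3.6,155,0)
k=onz('w7',*C(478,290),165); print(k, onz('w7',*C(586,190),108),'w4 knob',onz('w4',*B(504,476),165),'screw',onz('w4',*B(688,385),108))
d=onz('w4',*B(504,476),165)-k; print(np.hypot(*d[:2]))
o=ctrl.get_obs(); R=cv2.Rodrigues(o['orientation'])[0]
print(R.T@(np.array([497,-156.6,200])-o['ee_pos'])/50)
```

```text
[484.78 114.77 165.  ] [496.7   76.54 108.  ] w4 knob [488.09 140.44 165.  ] screw [496.85  76.74 108.  ]
25.88512576920902
[1.21 5.23 1.26]
```

The enlarged crop shows the bolt rod through the keeper at crop (585,250), sticking out beyond it. The knob at crop (478,290) measures y=114.8, and it's at rest. Next I'll go to the left weight. The candidates are grey weights in the block at top (297,215) and (322,207), plus green (262,225) and (327,163), red (328,256) and purple (261,180) standing on the table. Only the two grey ones in the block sockets fit, as the crop above showed.

```bash
python3 -m crank '[{"travel":[0.2,0.6,0],"turn":0},{"travel":[0.2,0.9,0],"turn":0},{"travel":[0.2,0.9,0],"turn":0},{"travel":[0.2,0.9,0],"turn":0},{"travel":[0.2,0.9,0.1],"turn":0},{"travel":[0.2,0.6,0.4],"turn":0},{"travel":[0,0.1,0.4],"turn":0},{"travel":[0,0,0],"turn":0}]'
python3 - <<'E'
from h import *
np.set_printoptions(precision=3,suppress=True)
o=ctrl.get_obs(); R=cv2.Rodrigues(o['orientation'])[0];print(o['ee_pos'],R,o['ft_force'],o['qpos'])
snap('wrist','w8')
print(R.T@(np.array([497,-156.6,160])-o['ee_pos'])/50)
E
```

```text
t: 8.8
ee_pos: [494.7, -149.5, 207.8]
orientation: [-3.124, 0.261, 0.01]
ft_force: [-0.1, 0.4, -0.2]
width: 87.9
[ 494.742 -149.476  207.75 ] [[ 0.986 -0.166 -0.006]
 [-0.166 -0.986  0.007]
 [-0.007 -0.006 -1.   ]] [-0.143  0.416 -0.225] [-0.319  0.311  1.889  0.006  0.949  1.415]
[0.075 0.139 0.954]
```

View pics/w8.png

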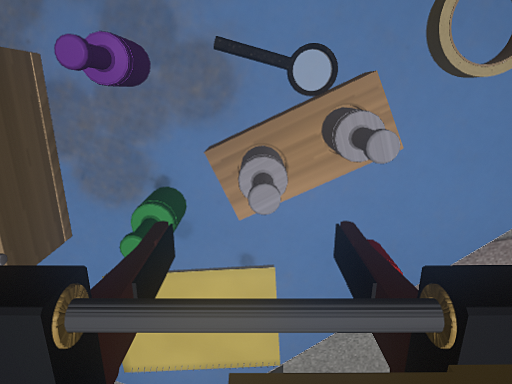

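Run:
```python
from h import *
np.set_printoptions(precision=1,suppress=True)
print('green top', tri([('w8',133,243),('w2',223,133)]), 'L', onz('w8',264,200,130),tri([('w8',264,200),('w1',175.3,80)]), 'R',onz('w8',381,146,130))
```

```text
green top (array([466.3, -39.9, 101.7]), [np.float64(0.9697766170575516), np.float64(0.9697766170574542)]) L [ 496.7 -156.4  130. ] (array([ 497.1, -156.8,  130.5]), [np.float64(0.4583827614692904), np.float64(0.45838276146928353)]) R [ 522.2 -241.8  130. ]
```

```bash
python3 -m crank '[{"travel":[0.08,0.14,0],"turn":0},{"travel":[0,0,0.5],"turn":0},{"travel":[0,0,0.4],"turn":0},{"travel":[0,0,0],"turn":0}]'
python3 - <<'E'
from h import *
np.set_printoptions(precision=3,suppress=True)
o=ctrl.get_obs(); R=cv2.Rodrigues(o['orientation'])[0];print(o['ee_pos'],R,o['ft_force'])
print(R.T@(np.array([497,-156.7,101])-o['ee_pos'])/50)
E
```

```text
t: 9.25
ee_pos: [500.8, -155.7, 165.4]
orientation: [-3.126, 0.254, 0.0]
ft_force: [-1.2, -0.9, -0.0]
width: 87.7
[ 500.775 -155.688  165.413] [[ 0.987 -0.161  0.   ]
 [-0.161 -0.987  0.005]
 [-0.001 -0.005 -1.   ]] [-1.205 -0.859 -0.035]
[-0.07   0.039  1.288]
```

```bash
python3 -m crank '[{"travel":[-0.08,0.03,0.4],"turn":0},{"travel":[0,0,0.4],"turn":0},{"travel":[0,0,0.35],"turn":0},{"travel":[0,0,0.1],"turn":0},{"travel":[0,0,0],"turn":0}]'
python3 - <<'E'
from h import *
np.set_printoptions(precision=3,suppress=True)
o=ctrl.get_obs(); R=cv2.Rodrigues(o['orientation'])[0];print(o['ee_pos'],R,o['ft_force'])
print(R.T@(np.array([497,-156.7,101])-o['ee_pos'])/50)
snap('wrist','w9')
E
```

```text
t: 9.75
ee_pos: [502.1, -155.5, 107.9]
orientation: [-3.129, 0.246, -0.014]
ft_force: [0.5, -0.7, -0.5]
width: 87.8
[ 502.118 -155.48   107.887] [[ 0.988 -0.156  0.009]
 [-0.156 -0.988  0.002]
 [ 0.009 -0.004 -1.   ]] [ 0.465 -0.693 -0.53 ]
[-0.099  0.041  0.137]
```

View pics/w9.png

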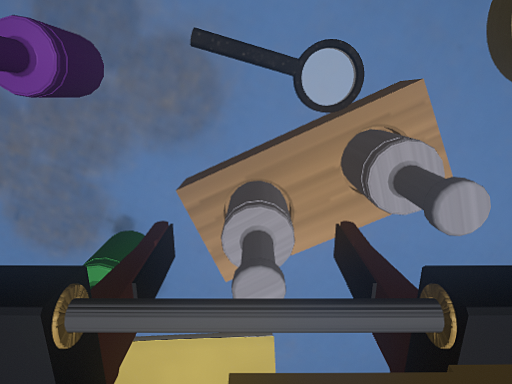

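```bash
python3 -m crank '[{"travel":[-0.12,0.04,0.14],"turn":0},{"travel":[0,0,0],"turn":0}]'; python3 -m crank '[{"travel":[0,0,0],"turn":0},{"travel":[0,0,0],"turn":0},{"travel":[0,0,0],"turn":0},{"travel":[0,0,0],"turn":0},{"travel":[0,0,0],"turn":0}]' -1
```

```text
t: 10.0
ee_pos: [497.0, -156.8, 102.8]
orientation: [-3.13, 0.244, -0.02]
ft_force: [-0.4, -0.6, -0.0]
width: 87.7
t: 10.5
ee_pos: [497.7, -157.3, 104.2]
orientation: [-3.131, 0.245, -0.024]
ft_force: [-0.4, -0.1, -0.1]
width: 51.6
```

```bash
python3 -m crank '[{"travel":[-0.01,0,0.08],"turn":0},{"travel":[0,0,0],"turn":0},{"travel":[0,0,0],"turn":0},{"travel":[0,0,0],"turn":0},{"travel":[0,0,0],"turn":0},{"travel":[0,0,0],"turn":0},{"travel":[0,0,0],"turn":0}]'
python3 - <<'E'
from h import *
np.set_printoptions(precision=3,suppress=True)
o=ctrl.get_obs(); R=cv2.Rodrigues(o['orientation'])[0];print(o['ee_pos'],R,o['ft_force'],o['moment'])
E
```

```text
t: 11.2
ee_pos: [497.2, -157.1, 99.6]
orientation: [-3.131, 0.245, -0.023]
ft_force: [-0.0, -0.7, 0.5]
width: 21.9
[ 497.205 -157.127   99.639] [[ 0.988 -0.156  0.015]
 [-0.156 -0.988  0.   ]
 [ 0.015 -0.003 -1.   ]] [-0.045 -0.653  0.451] [ 0.072  0.009 -0.029]
```

```bash
python3 -m crank '[{"travel":[0,0,0],"turn":0},{"travel":[0,0,0],"turn":0}]'
python3 - <<'E'
from h import *
snap('wrist','w10');print(ctrl.get_obs()['width'])
E
```

```text
t: 11.4
ee_pos: [497.2, -157.1, 99.6]
orientation: [-3.131, 0.245, -0.023]
ft_force: [-0.5, 0.3, 0.7]
width: 22.1
22.025595175814402
```

View pics/w10.png

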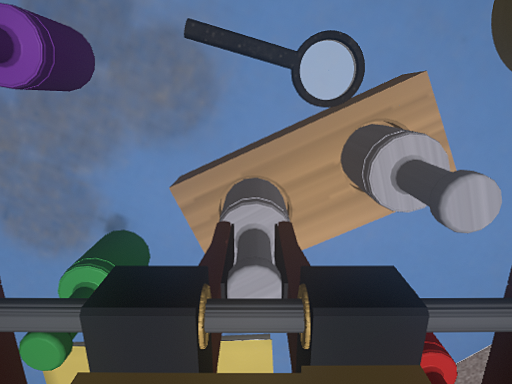

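Width of 22 mm means the pads close on the 24 mm rim rather than on the 17 mm handle. I'll open a little, go lower and regrip.

```bash
python3 -m crank '[{"travel":[0,0,0],"turn":0},{"travel":[0,0,0],"turn":0},{"travel":[0,0,0],"turn":0}]' -0.2; python3 -m crank '[{"travel":[0,0,0.04],"turn":0},{"travel":[0,0,0],"turn":0}]'; python3 -m crank '[{"travel":[0,0,0.01],"turn":0},{"travel":[0,0,0],"turn":0}]'
```

```text
t: 11.75
ee_pos: [497.2, -157.2, 99.7]
orientation: [-3.131, 0.245, -0.023]
ft_force: [1.3, 0.6, 0.0]
width: 35.0
t: 11.95
ee_pos: [497.4, -157.2, 97.6]
orientation: [-3.131, 0.245, -0.024]
ft_force: [0.1, 1.1, 0.1]
width: 35.2
t: 12.15
ee_pos: [497.5, -157.3, 97.5]
orientation: [-3.131, 0.245, -0.024]
ft_force: [-1.7, 0.1, 2.0]
width: 35.4
```

```bash
python3 -m crank '[{"travel":[0,0,0],"turn":0},{"travel":[0,0,0],"turn":0},{"travel":[0,0,0],"turn":0},{"travel":[0,0,0],"turn":0}]' -1; python3 -m crank '[{"travel":[0,0,0],"turn":0}]'
```

```text
t: 12.55
ee_pos: [497.7, -157.2, 97.5]
orientation: [-3.131, 0.245, -0.025]
ft_force: [-1.0, 0.0, 2.0]
width: 21.8
t: 12.65
ee_pos: [497.7, -157.2, 97.5]
orientation: [-3.131, 0.245, -0.025]
ft_force: [-0.2, 1.0, 1.8]
width: 21.9
```

Run:
```python
from h import *
crop('w9',160,170,360,310,4,'w9c'); crop('w10',180,170,330,370,3,'w10c')
```

```text
(no output)
```

View pics/w9c.png

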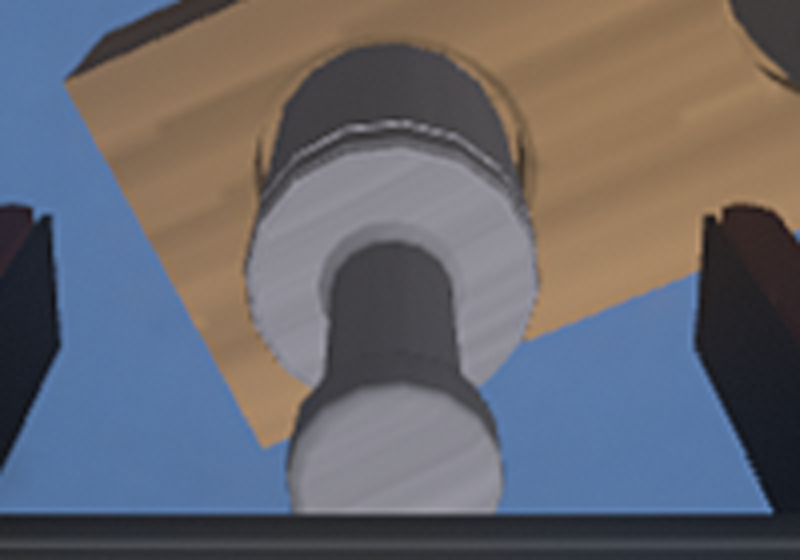

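View pics/w10c.png

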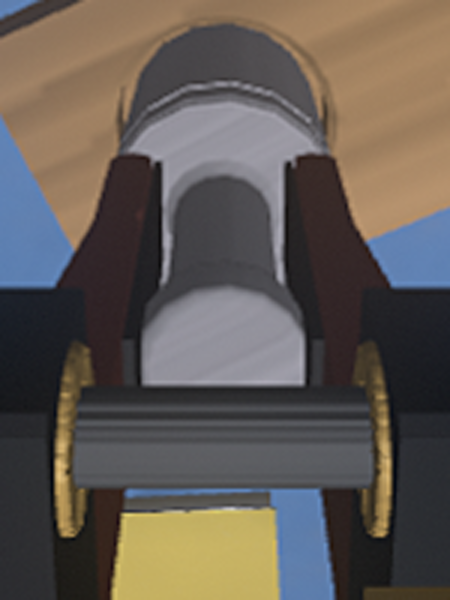

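```bash
python3 -m crank '[{"travel":[0,0,0],"turn":0},{"travel":[0,0,0],"turn":0}]' -0.25; python3 -m crank '[{"travel":[0,0,-0.11],"turn":0},{"travel":[0,0,0],"turn":0}]';  python3 -m crank '[{"travel":[0,0,0],"turn":0},{"travel":[0,0,0],"turn":0},{"travel":[0,0,0],"turn":0},{"travel":[0,0,0],"turn":0}]' -1
```

```text
t: 12.85
ee_pos: [497.7, -157.2, 97.5]
orientation: [-3.131, 0.245, -0.025]
ft_force: [-0.5, 0.8, 1.3]
width: 32.1
t: 13.05
ee_pos: [497.5, -157.2, 103.2]
orientation: [-3.131, 0.245, -0.024]
ft_force: [-0.2, -0.6, 0.0]
width: 32.8
t: 13.45
ee_pos: [497.4, -157.2, 103.3]
orientation: [-3.131, 0.245, -0.024]
ft_force: [0.2, 0.6, 0.7]
width: 21.9
```

Run:
```python
from h import *
np.set_printoptions(precision=1,suppress=True)
R=cv2.Rodrigues(np.array([-3.131,.245,-.023]))[0];T=np.array([497.2,-157.1,99.6])
for x in (-10,0,10):
  for y in (-11,-14): print(x,y,[(z,proj('w10',T+R@np.array([x,y,z]))[0]) for z in (17,0,-10,-20,-25,-30,-40)])
```

```text
-10 -11 [(17, array([234.7, 257.9])), (0, array([232.8, 274.3])), (-10, array([231.4, 285.6])), (-20, array([230. , 298.4])), (-25, array([229.1, 305.5])), (-30, array([228.3, 313. ])), (-40, array([226.3, 329.8]))]
-10 -14 [(17, array([229.3, 257.9])), (0, array([226.8, 274.3])), (-10, array([225.1, 285.6])), (-20, array([223.2, 298.4])), (-25, array([222.2, 305.5])), (-30, array([221.1, 313. ])), (-40, array([218.6, 329.8]))]
0 -11 [(17, array([234.4, 241.4])), (0, array([232.4, 256.5])), (-10, array([231. , 266.9])), (-20, array([229.5, 278.7])), (-25, array([228.6, 285.2])), (-30, array([227.7, 292.1])), (-40, array([225.7, 307.7]))]
0 -14 [(17, array([228.9, 241.4])), (0, array([226.3, 256.5])), (-10, array([224.6, 266.9])), (-20, array([222.6, 278.7])), (-25, array([221.5, 285.2])), (-30, array([220.3, 292.1])), (-40, array([217.7, 307.7]))]
10 -11 [(17, array([234. , 224.4])), (0, array([232., 238.])), (-10, array([230.6, 247.4])), (-20, array([229. , 258.1])), (-25, array([228.1, 264. ])), (-30, array([227.1, 270.3])), (-40, array([225. , 284.6]))]
10 -14 [(17, array([228.5, 224.4])), (0, array([225.8, 238. ])), (-10, array([224. , 247.4])), (-20, array([222. , 258.1])), (-25, array([220.8, 264. ])), (-30, array([219.6, 270.3])), (-40, array([216.9, 284.6]))]
```

The pads run past the rim whatever the height, so they must bear on it. I'll regrip slightly higher, with the handle still between the pads, for a more secure hold.

```bash
python3 -m crank '[{"travel":[0,0,0],"turn":0},{"travel":[0,0,0],"turn":0}]' -0.3; python3 -m crank '[{"travel":[-0.01,0,-0.1],"turn":0},{"travel":[0,0,0],"turn":0}]';  python3 -m crank '[{"travel":[0,0,0],"turn":0},{"travel":[0,0,0],"turn":0},{"travel":[0,0,0],"turn":0},{"travel":[0,0,0],"turn":0}]' -1
python3 - <<'E'
from h import *
np.set_printoptions(precision=3,suppress=True)
o=ctrl.get_obs(); print(o['ee_pos'],o['ft_force'],o['moment'],o['width'])
E
```

```text
t: 13.65
ee_pos: [497.4, -157.2, 103.2]
orientation: [-3.131, 0.245, -0.024]
ft_force: [0.3, 0.8, 0.2]
width: 29.9
t: 13.85
ee_pos: [496.6, -157.1, 108.4]
orientation: [-3.131, 0.245, -0.023]
ft_force: [1.3, -0.5, 0.5]
width: 31.2
t: 14.25
ee_pos: [496.7, -157.1, 108.7]
orientation: [-3.131, 0.245, -0.024]
ft_force: [-0.8, 0.8, -0.4]
width: 21.8
[ 496.692 -157.114  108.685] [-0.758  0.825 -0.385] [ 0.016  0.034 -0.01 ] 21.782988662357127
```

```bash
python3 -m crank '[{"travel":[0,0,-0.1],"turn":0},{"travel":[0,0,-0.2],"turn":0},{"travel":[0,0,-0.2],"turn":0},{"travel":[0,0,-0.15],"turn":0},{"travel":[0,0,0],"turn":0}]';  for i in 1 2 3 4 5 6; do python3 -m crank '[{"travel":[0,0,0],"turn":0}]'|grep -E 'ee_pos|force'; done
python3 - <<'E'
from h import *
np.set_printoptions(precision=3,suppress=True)
o=ctrl.get_obs(); print(o['ee_pos'],o['ft_force'],o['moment'],o['width'])
snap('scene','s2');crop('s2',270,150,390,250,6,'s2c')
E
```

```text
t: 14.75
ee_pos: [495.6, -157.0, 143.7]
orientation: [-3.13, 0.245, -0.022]
ft_force: [-0.7, -0.8, -2.5]
width: 21.8
ee_pos: [495.7, -157.0, 144.2]
ft_force: [0.1, 0.8, -2.1]
ee_pos: [495.8, -157.0, 144.3]
ft_force: [0.6, 0.1, -2.1]
ee_pos: [495.6, -157.0, 144.1]
ft_force: [0.5, -0.3, -2.7]
ee_pos: [495.4, -156.9, 143.9]
ft_force: [0.6, 0.1, -2.4]
ee_pos: [495.3, -156.9, 143.6]
ft_force: [0.6, -0.4, -2.6]
ee_pos: [495.1, -156.8, 143.3]
ft_force: [0.9, 0.8, -2.4]
[ 495.092 -156.814  143.343] [ 0.907  0.826 -2.379] [0.002 0.01  0.059] 21.94030996928584
```

View pics/s2c.png

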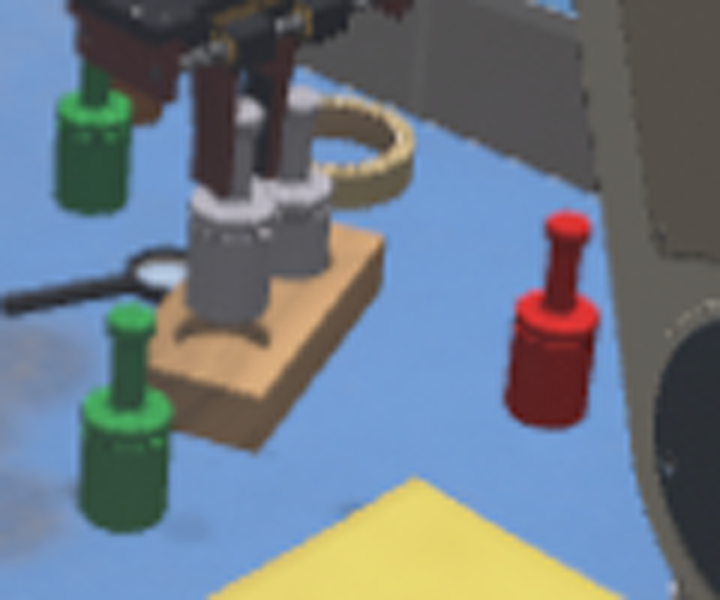

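The crop shows the left weight lifted clear of the block. Its pull is about 2.4 N, so it's the light one. Setting it back down.

```bash
python3 -m crank '[{"travel":[0.03,0,0.15],"turn":0},{"travel":[0,0,0.15],"turn":0},{"travel":[0,0,0],"turn":0}]';python3 - <<'E'
from h import *
np.set_printoptions(precision=3,suppress=True)
o=ctrl.get_obs(); R=cv2.Rodrigues(o['orientation'])[0];print(o['ee_pos'],R,o['ft_force'])
print(R.T@(np.array([496.7,-157.1,108.7])-o['ee_pos'])/50)
E
```

```text
t: 15.7
ee_pos: [496.9, -157.0, 126.9]
orientation: [-3.13, 0.245, -0.02]
ft_force: [-0.5, 0.1, -1.6]
width: 22.0
[ 496.867 -157.021  126.929] [[ 0.988 -0.156  0.013]
 [-0.156 -0.988  0.001]
 [ 0.013 -0.003 -1.   ]] [-0.548  0.075 -1.589]
[-0.008  0.003  0.365]
```

```bash
python3 -m crank '[{"travel":[0,0,0.15],"turn":0},{"travel":[-0.01,0,0.12],"turn":0},{"travel":[0,0,0.05],"turn":0}]';python3 -m crank '[{"travel":[0,0,0.03],"turn":0},{"travel":[0,0,0],"turn":0}]'
```

```text
t: 16.0
ee_pos: [496.5, -156.9, 109.3]
orientation: [-3.13, 0.245, -0.02]
ft_force: [-0.3, 0.0, -2.9]
width: 21.9
t: 16.2
ee_pos: [497.9, -157.2, 109.0]
orientation: [-3.13, 0.245, -0.023]
ft_force: [-0.1, -0.3, -3.0]
width: 21.7
```

```bash
python3 -m crank '[{"travel":[-0.02,0,0.03],"turn":0},{"travel":[0,0,0.01],"turn":0}]';python3 -m crank '[{"travel":[0,0,0.02],"turn":0}]'
```

```text
t: 16.4
ee_pos: [499.0, -157.4, 108.7]
orientation: [-3.131, 0.246, -0.031]
ft_force: [0.1, 0.4, 1.5]
width: 21.8
t: 16.5
ee_pos: [499.8, -157.5, 108.7]
orientation: [-3.131, 0.246, -0.034]
ft_force: [-2.0, 1.5, 14.4]
width: 22.1
```

```bash
python3 -m crank '[{"travel":[-0.02,0,-0.02],"turn":0},{"travel":[0,0,0],"turn":0}]';python3 -m crank '[{"travel":[0,0,0],"turn":0},{"travel":[0,0,0],"turn":0},{"travel":[0,0,0],"turn":0}]' -0.1; python3 -m crank '[{"travel":[0,0,-0.5],"turn":0},{"travel":[0,0,-0.7],"turn":0},{"travel":[0,0,0],"turn":0}]'
python3 - <<'E'
from h import *
np.set_printoptions(precision=3,suppress=True)
snap('wrist','w11')
o=ctrl.get_obs(); R=cv2.Rodrigues(o['orientation'])[0];print(o['ee_pos'],R,o['ft_force'])
print(R.T@(np.array([521.7,-243.2,170])-o['ee_pos'])/50)
E
```

```text
t: 16.7
ee_pos: [498.7, -157.4, 109.8]
orientation: [-3.131, 0.245, -0.034]
ft_force: [0.7, 0.7, -2.1]
width: 22.1
t: 17.0
ee_pos: [498.7, -157.5, 109.4]
orientation: [-3.131, 0.246, -0.034]
ft_force: [0.7, -0.6, -0.3]
width: 38.6
t: 17.3
ee_pos: [496.8, -157.3, 170.0]
orientation: [-3.131, 0.246, -0.029]
ft_force: [1.8, -0.8, -0.2]
width: 39.5
[ 495.634 -156.87   168.157] [[ 0.988 -0.156  0.016]
 [-0.156 -0.988  0.001]
 [ 0.016 -0.003 -1.   ]] [-0.237  0.254 -0.463]
[ 0.785  1.624 -0.029]
```

View pics/w11.png

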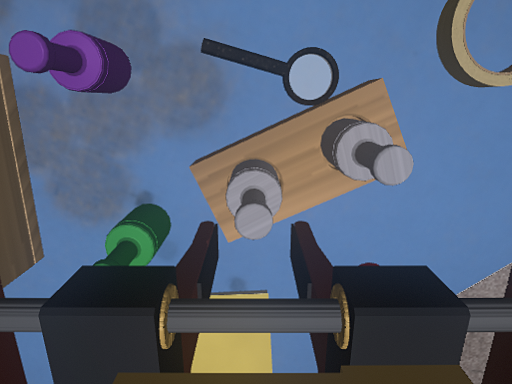

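```bash
python3 - <<'E'
from h import *
print(onz('w11',393,165.5,131),onz('w11',253.5,221,131))
E
python3 -m crank '[{"travel":[0.25,0.5,0],"turn":0},{"travel":[0.25,0.55,0],"turn":0},{"travel":[0.25,0.5,0],"turn":0},{"travel":[0,0,0],"turn":0}]' 0.36
python3 - <<'E'
from h import *
np.set_printoptions(precision=3,suppress=True)
snap('wrist','w12')
o=ctrl.get_obs(); R=cv2.Rodrigues(o['orientation'])[0];print(o['ee_pos'],R,o['ft_force'])
print(R.T@(np.array([521.7,-243.2,108.5])-o['ee_pos'])/50)
E
```

```text
[ 521.92346871 -242.52563313  131.        ] [ 500.5914332  -157.17157917  131.        ]
t: 17.75
ee_pos: [519.7, -240.4, 165.3]
orientation: [-3.129, 0.242, -0.02]
ft_force: [0.1, -0.6, 0.1]
width: 59.5
[ 518.604 -238.848  164.842] [[ 0.988 -0.153  0.011]
 [-0.153 -0.988  0.003]
 [ 0.01  -0.005 -1.   ]] [-0.288  0.699 -0.647]
[0.063 0.082 1.127]
```

View pics/w12.png

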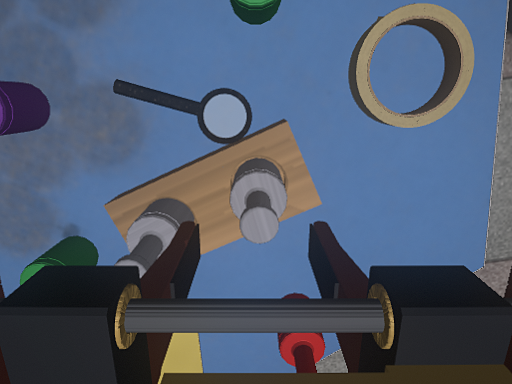

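```bash
python3 -m crank '[{"travel":[0.06,0.08,0.2],"turn":0},{"travel":[0,0,0.4],"turn":0},{"travel":[0,0,0.3],"turn":0},{"travel":[0,0,0],"turn":0}]'
python3 - <<'E'
from h import *
np.set_printoptions(precision=3,suppress=True)
o=ctrl.get_obs(); R=cv2.Rodrigues(o['orientation'])[0];print(o['ee_pos'],R,o['ft_force'])
print(R.T@(np.array([521.7,-243.0,108.5])-o['ee_pos'])/50)
E
```

```text
t: 18.2
ee_pos: [519.0, -239.9, 114.6]
orientation: [-3.126, 0.239, -0.009]
ft_force: [-0.6, -0.0, 0.4]
width: 59.9
[ 519.047 -239.926  114.619] [[ 0.988 -0.152  0.006]
 [-0.152 -0.988  0.006]
 [ 0.005 -0.007 -1.   ]] [-0.583 -0.033  0.435]
[0.061 0.054 0.122]
```

```bash
python3 -m crank '[{"travel":[0.07,0.07,0.13],"turn":0},{"travel":[0,0,0],"turn":0}]'; python3 -m crank '[{"travel":[0,0,0],"turn":0},{"travel":[0,0,0],"turn":0},{"travel":[0,0,0],"turn":0},{"travel":[0,0,0],"turn":0},{"travel":[0,0,0],"turn":0},{"travel":[0,0,0],"turn":0},{"travel":[0,0,0],"turn":0}]' -1
python3 - <<'E'
from h import *
np.set_printoptions(precision=3,suppress=True)
snap('wrist','w13')
o=ctrl.get_obs(); R=cv2.Rodrigues(o['orientation'])[0];print(o['ee_pos'],R,o['ft_force'])
E
```

```text
t: 18.4
ee_pos: [521.6, -242.8, 106.9]
orientation: [-3.125, 0.237, -0.006]
ft_force: [0.3, 0.0, -0.2]
width: 59.8
t: 19.1
ee_pos: [522.6, -243.2, 108.8]
orientation: [-3.127, 0.236, -0.011]
ft_force: [0.6, 0.1, -1.4]
width: 22.1
[ 522.626 -243.202  108.771] [[ 0.989 -0.15   0.007]
 [-0.15  -0.989  0.005]
 [ 0.007 -0.006 -1.   ]] [-0.951 -0.89  -0.96 ]
```

View pics/w13.png

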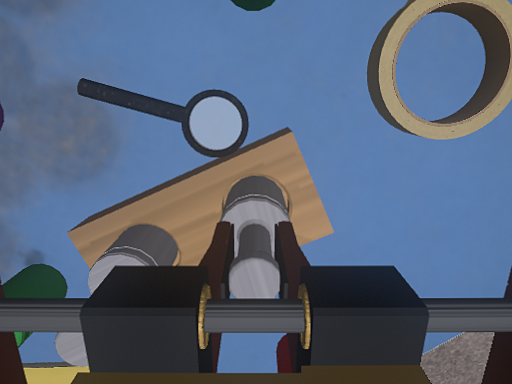

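```bash
python3 -m crank '[{"travel":[0,0,-0.1],"turn":0},{"travel":[0,0,-0.2],"turn":0},{"travel":[0,0,-0.25],"turn":0},{"travel":[0,0,-0.2],"turn":0},{"travel":[0,0,-0.1],"turn":0},{"travel":[0,0,0],"turn":0}]';  for i in 1 2 3 4; do python3 -m crank '[{"travel":[0,0,0],"turn":0}]'|grep -E 'ee_pos|force'; done
python3 - <<'E'
from h import *
np.set_printoptions(precision=3,suppress=True)
snap('scene','s3');crop('s3',270,130,390,230,6,'s3c')
o=ctrl.get_obs(); R=cv2.Rodrigues(o['orientation'])[0];print(o['ee_pos'],R,o['ft_force'],o['moment'],o['width'])
E
```

```text
t: 19.75
ee_pos: [520.9, -242.7, 154.1]
orientation: [-3.125, 0.236, -0.006]
ft_force: [0.1, 0.3, -6.1]
width: 22.0
ee_pos: [521.0, -242.7, 154.4]
ft_force: [0.4, 0.6, -5.7]
ee_pos: [520.8, -242.6, 154.3]
ft_force: [-0.2, 0.2, -5.2]
ee_pos: [520.6, -242.5, 154.0]
ft_force: [-0.3, -0.5, -6.3]
ee_pos: [520.4, -242.4, 153.6]
ft_force: [-0.3, 0.1, -4.9]
[ 520.343 -242.387  153.512] [[ 0.989 -0.151  0.004]
 [-0.151 -0.989  0.008]
 [ 0.002 -0.008 -1.   ]] [-0.705  0.026 -6.309] [-0.017  0.035  0.01 ] 21.891448988374083
```

View pics/s3c.png

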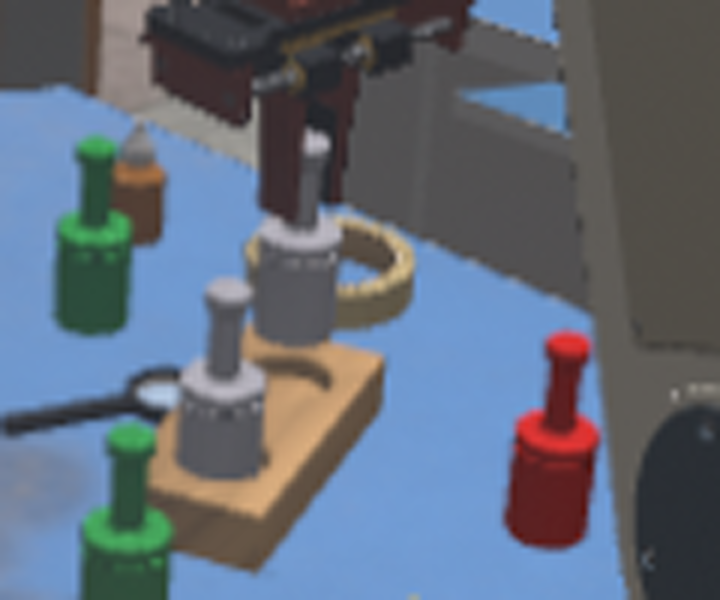

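5.7 N, so the right one is the heavy one. The crop shows the light one standing in its socket at crop (222,420). Raising and carrying.

```bash
python3 -m crank '[{"travel":[0,0,-0.3],"turn":0},{"travel":[0,0,-0.5],"turn":0},{"travel":[0,0,-0.6],"turn":0},{"travel":[0,0,-0.6],"turn":0},{"travel":[0,-0.15,-0.4],"turn":0},{"travel":[0.02,-0.3,-0.1],"turn":0},{"travel":[0.02,-0.5,0],"turn":0},{"travel":[0.02,-0.7,0],"turn":0},{"travel":[0.02,-0.8,0],"turn":0},{"travel":[0.02,-0.8,0],"turn":0},{"travel":[0.02,-0.8,0],"turn":0},{"travel":[0.02,-0.8,0],"turn":0},{"travel":[0.02,-0.8,0],"turn":0},{"travel":[0,-0.7,0],"turn":0},{"travel":[0,-0.5,0],"turn":0},{"travel":[0,-0.3,0],"turn":0},{"travel":[0,-0.15,0],"turn":0},{"travel":[0,0,0],"turn":0}]'
python3 - <<'E'
from h import *
np.set_printoptions(precision=3,suppress=True)
snap('wrist','w14'); snap('scene','s4'); crop('s4',150,120,280,240,5,'s4c')
o=ctrl.get_obs(); R=cv2.Rodrigues(o['orientation'])[0];print(o['ee_pos'],R,o['ft_force'],o['moment'],o['width'])
print(R.T@(np.array([591,153,290])-o['ee_pos'])/50)
E
```

```text
t: 22.0
ee_pos: [578.7, 137.8, 287.0]
orientation: [-3.124, 0.236, 0.009]
ft_force: [0.3, 0.3, -4.8]
width: 21.9
[578.654 136.509 287.042] [[ 0.988 -0.152 -0.005]
 [-0.152 -0.988  0.008]
 [-0.006 -0.008 -1.   ]] [ 0.019 -0.343 -6.231] [ 0.008  0.026 -0.019] 21.52312620943662
[ 0.194 -0.364 -0.058]
```

View pics/w14.png

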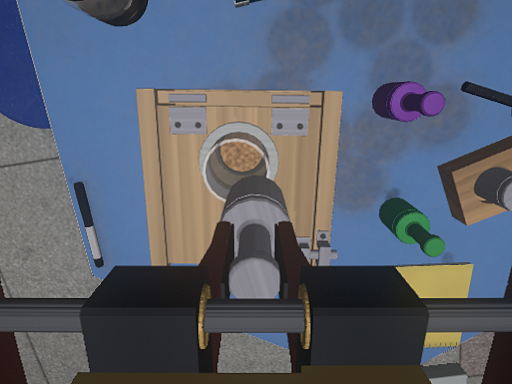

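View pics/s4c.png

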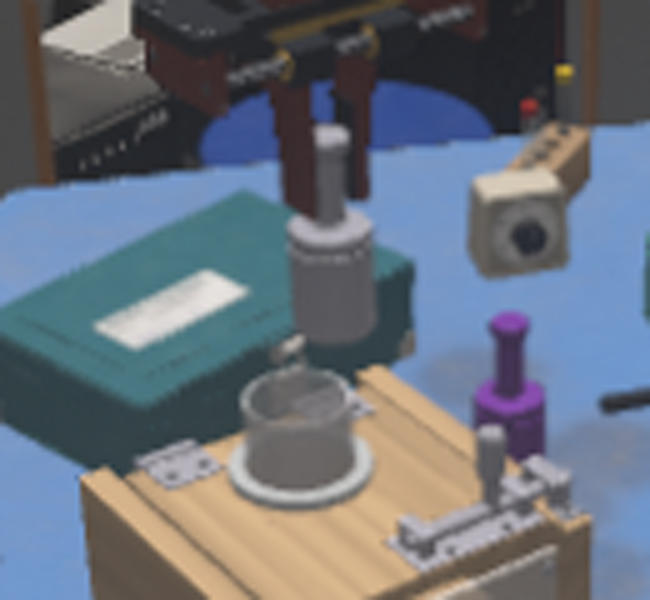

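Run:
```python
from h import *
crop('w14',180,110,310,240,5,'w14c')
np.set_printoptions(precision=1,suppress=True)
# draw circles for candidate
im=cv2.imread('pics/w14.png')
o=ctrl.get_obs()
```

```text
(no output)
```

View pics/w14c.png

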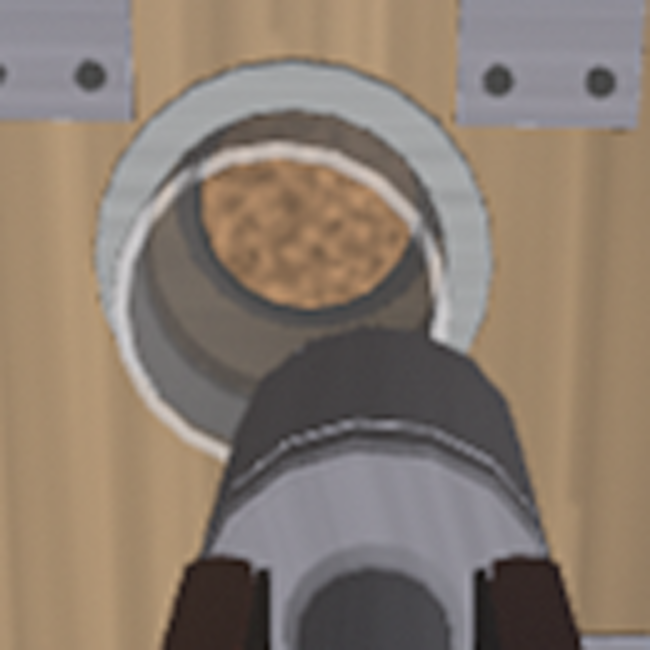

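Run:
```python
from h import *
crop('w5',100,0,250,130,5,'w5c'); crop('top0',185,165,220,205,16,'topc')
```

```text
(no output)
```

View pics/w5c.png

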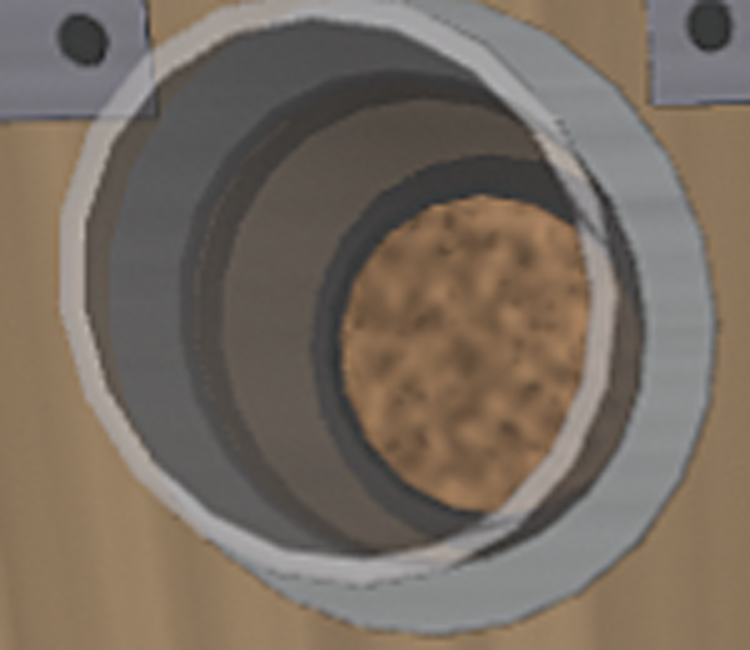

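View pics/topc.png

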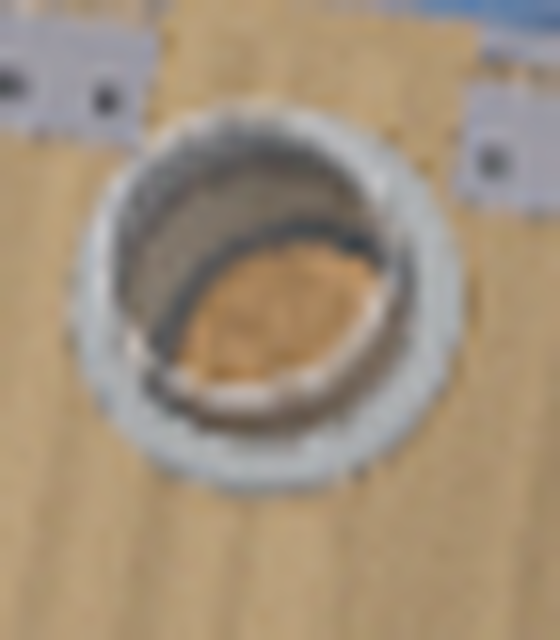

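Run:
```python
from h import *
from scipy.optimize import least_squares
np.set_printoptions(precision=2,suppress=True)
f=lambda p,s,x0,y0:((p[0]+.5)/s+x0-.5,(p[1]+.5)/s+y0-.5)
P={'w14':[f(p,5,180,110) for p in [(124,300),(150,225),(200,165),(280,149),(350,170),(410,220),(440,290),(135,345),(170,410),(215,445)]],
'w5':[f(p,5,100,0) for p in [(72,270),(604,290),(350,570),(165,475),(560,165),(300,8),(130,105),(500,520)]],
'top0':[f(p,16,185,165) for p in [(115,270),(400,270),(255,397),(245,120),(140,345),(375,320)]]}
def fit(keys,z):
    X=np.array([onz(k,*p,z)[:2] for k in keys for p in P[k]])
    r=least_squares(lambda q:np.hypot(X[:,0]-q[0],X[:,1]-q[1])-q[2],[590,153,28.5]); return r.x,np.abs(r.fun).max()
for k in P: print(k,[fit([k],z) for z in (153,155,157)])
print('w14+w5', [fit(['w14','w5'],z) for z in (151,153,155,157)])
# screw positions checks: weight foot axis from s4 and w14
o=ctrl.get_obs(); R=cv2.Rodrigues(o['orientation'])[0]
print(o['ee_pos'],'foot pred',o['ee_pos']+np.array([0,0,-88.8]))
F=o['ee_pos']+np.array([0,0,-88.8])
for k in ('w14','s4','top0'):
    print(k,'foot edge proj', [proj(k,F+np.array([22*np.cos(a),22*np.sin(a),0]))[0] for a in np.arange(0,6.28,1.57)])
```

```text
w14 [(array([591.71, 153.12,  27.8 ]), np.float64(1.042603345385725)), (array([592.17, 152.92,  27.6 ]), np.float64(1.035103481255689)), (array([592.64, 152.72,  27.4 ]), np.float64(1.0276035072647716))]
w5 [(array([591.59, 153.45,  28.13]), np.float64(0.6518091577536538)), (array([591.33, 153.02,  27.83]), np.float64(0.6448572007877686)), (array([591.08, 152.6 ,  27.53]), np.float64(0.6379052377865548))]
top0 [(array([589.95, 150.71,  27.88]), np.float64(0.9231044589185124)), (array([589.51, 150.48,  27.84]), np.float64(0.9217582859515367)), (array([589.07, 150.25,  27.8 ]), np.float64(0.9204121132447582))]
w14+w5 [(array([591.53, 153.57,  28.13]), np.float64(1.146645416220398)), (array([591.62, 153.22,  27.95]), np.float64(0.9513803956403244)), (array([591.71, 152.87,  27.78]), np.float64(1.3113404833794533)), (array([591.8 , 152.53,  27.61]), np.float64(1.6738536057709403))]
[578.65 136.51 287.04] foot pred [578.65 136.51 198.24]
w14 foot edge proj [array([252.56, 171.  ]), array([228.33, 203.01]), array([261.09, 225.57]), array([285.85, 194.95])]
s4 foot edge proj [array([210.55, 181.76]), array([209.94, 187.64]), array([221.87, 187.48]), array([222.26, 181.61])]
top0 foot edge proj [array([203.56, 173.99]), array([196.18, 181.04]), array([203.25, 188.15]), array([210.65, 181.08])]
```

```bash
cat > ov.py <<'E'
from h import *
def ov(fn,F,box,s,out,ax=np.array([0,0,1.]),tube=(591.7,153.1)):
    im=cv2.imread('pics/'+fn+'.png'); x0,y0,x1,y1=box
    im=cv2.resize(im[y0:y1,x0:x1],None,fx=s,fy=s,interpolation=cv2.INTER_CUBIC)
    a=np.linspace(0,2*np.pi,60)
    def c(P,r,col):
        q=proj(fn,np.array([P+np.array([r*np.cos(t),r*np.sin(t),0]) for t in a]))
        q=((q-[x0,y0]+.5)*s-.5).round().astype(int); cv2.polylines(im,[q],True,col,1,cv2.LINE_AA)
    for h,r in ((0,22),(60,22),(112,12)): c(F+ax*h,r,(0,255,255))
    if tube: 
        for r in (27,30): c(np.array([*tube,155]),r,(255,0,255))
    cv2.imwrite('pics/'+out+'.png',im)
E
python3 - <<'E'
from ov import *
T=np.array([578.65,136.51,287.04]);F=T-[0,0,88.8]
ov('w14',F,(180,110,310,310),3,'o14'); ov('s4',F,(150,120,280,240),5,'os4')
a=cv2.imread('pics/o14.png');b=cv2.imread('pics/os4.png')
print(a.shape,b.shape)
E
```

```text
(600, 390, 3) (600, 650, 3)
```

View pics/o14.png

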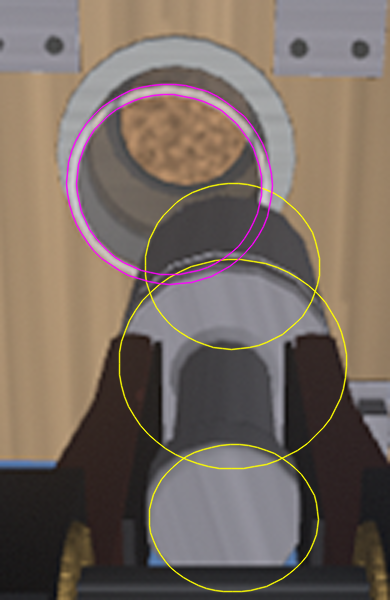

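View pics/os4.png

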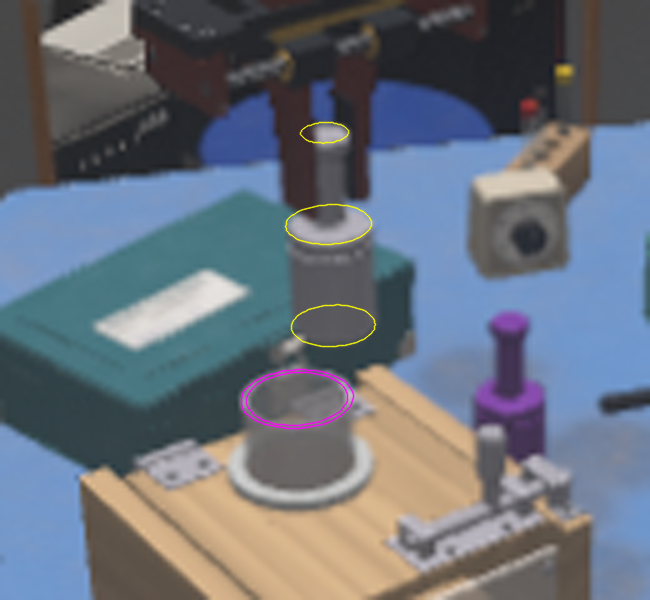

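Run:
```python
from ov import *
T=np.array([578.65,136.51,287.04]);F=T-[0,0,88.8]
ov('s4',F,(200,140,235,195),11,'os4b',tube=None)
ov('w14',F,(210,150,300,310),3.75,'o14b',tube=None)
```

```text
(no output)
```

View pics/os4b.png

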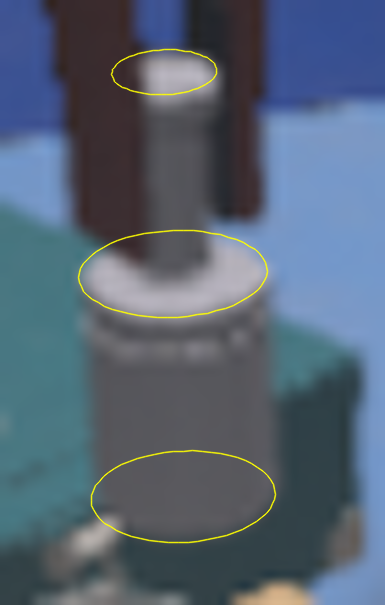

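View pics/o14b.png

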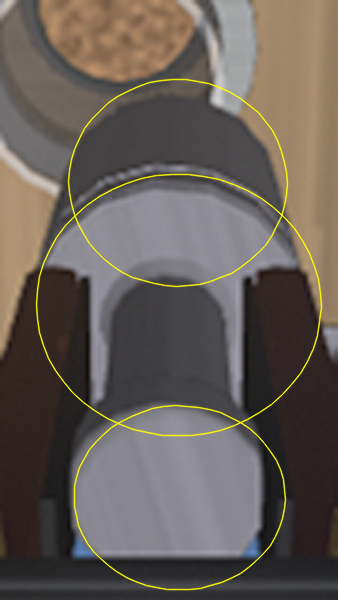

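```bash
python3 -m crank '[{"travel":[0.1,-0.15,0],"turn":0},{"travel":[0.1,-0.15,0.1],"turn":0},{"travel":[0,-0.05,0.2],"turn":0},{"travel":[0,0,0.1],"turn":0},{"travel":[0,0,0],"turn":0}]'
python3 - <<'E'
from ov import *
np.set_printoptions(precision=3,suppress=True)
snap('wrist','w15'); snap('scene','s5')
o=ctrl.get_obs(); R=cv2.Rodrigues(o['orientation'])[0];print(o['ee_pos'],R,o['ft_force'],o['width'])
print(R.T@(np.array([591.7,153.1,257])-o['ee_pos'])/50)
F=o['ee_pos']-[0,0,88.8]
ov('w15',F,(170,130,330,280),4,'o15');ov('s5',F,(190,140,240,220),8,'os5')
E
```

```text
t: 22.6
ee_pos: [592.5, 150.1, 265.0]
orientation: [-3.125, 0.246, 0.009]
ft_force: [0.1, -0.5, -5.6]
width: 21.6
[592.718 150.203 265.775] [[ 0.988 -0.156 -0.004]
 [-0.156 -0.988  0.008]
 [-0.006 -0.007 -1.   ]] [-0.707  0.649 -5.484] 21.975772438804732
[-0.028 -0.053  0.176]
```

View pics/o15.png

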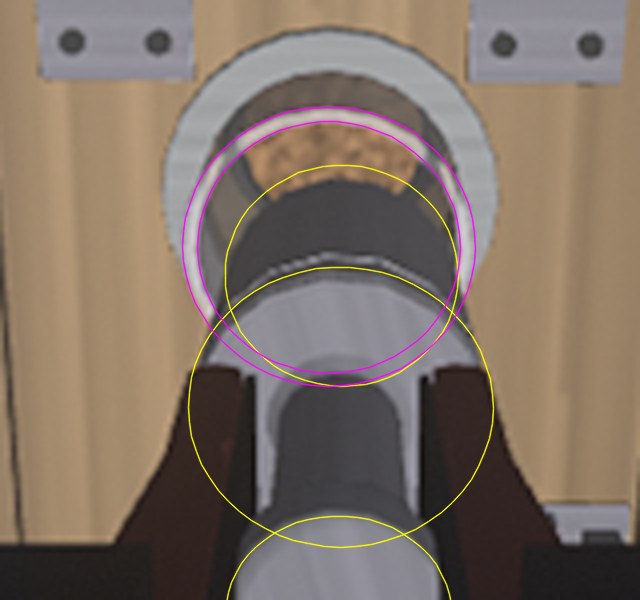

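View pics/os5.png

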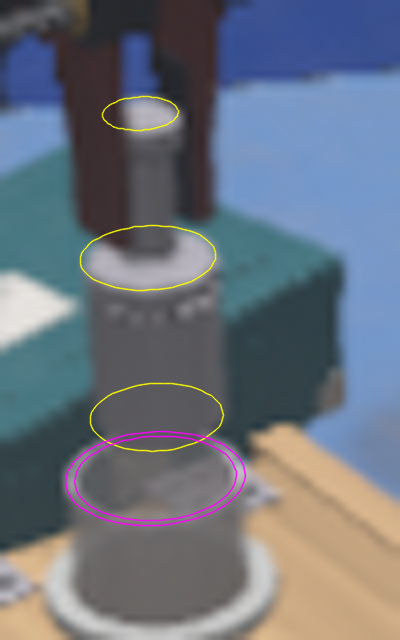

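```bash
python3 -m crank '[{"travel":[-0.02,-0.055,0],"turn":0},{"travel":[0,0,0.15],"turn":0},{"travel":[0,0,0.12],"turn":0},{"travel":[0,0,0],"turn":0}]'
python3 - <<'E'
from ov import *
np.set_printoptions(precision=3,suppress=True)
snap('wrist','w16')
o=ctrl.get_obs(); R=cv2.Rodrigues(o['orientation'])[0];print(o['ee_pos'],R,o['ft_force'],o['width'])
print(R.T@(np.array([592.0,153.1,223.5])-o['ee_pos'])/50)
F=o['ee_pos']-[0,0,88.8]
ov('w16',F,(170,130,330,280),4,'o16')
E
```

```text
t: 23.1
ee_pos: [592.1, 153.3, 252.0]
orientation: [-3.124, 0.246, 0.006]
ft_force: [-1.3, -0.4, -5.5]
width: 21.8
[592.28  153.361 252.291] [[ 0.988 -0.156 -0.003]
 [-0.156 -0.988  0.008]
 [-0.004 -0.008 -1.   ]] [ 0.075 -0.492 -5.042] 21.621801552817598
[-0.002  0.01   0.576]
```

View pics/o16.png

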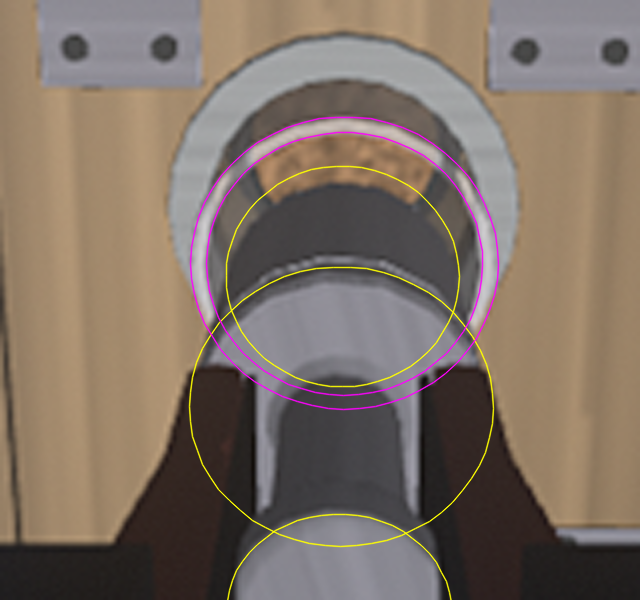

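```bash
python3 -m crank '[{"travel":[0,0.01,0.12],"turn":0},{"travel":[0,0,0.12],"turn":0},{"travel":[0,0,0],"turn":0}]'
python3 - <<'E'
from ov import *
np.set_printoptions(precision=3,suppress=True)
o=ctrl.get_obs(); R=cv2.Rodrigues(o['orientation'])[0];print(o['ee_pos'],R,o['ft_force'],o['width'],o['moment'])
print(R.T@(np.array([592.0,153.1,223.5])-o['ee_pos'])/50)
E
```

```text
t: 23.45
ee_pos: [592.3, 152.9, 239.5]
orientation: [-3.124, 0.246, 0.005]
ft_force: [-0.6, 0.3, -5.4]
width: 21.7
[592.275 152.931 239.492] [[ 0.988 -0.156 -0.003]
 [-0.156 -0.988  0.008]
 [-0.004 -0.008 -1.   ]] [-0.604  0.343 -5.409] 21.71329492184637 [-0.003  0.057  0.049]
[-0.005 -0.     0.32 ]
```

```bash
python3 -m crank '[{"travel":[0,0,0.12],"turn":0},{"travel":[0,0,0.12],"turn":0},{"travel":[0,0,0.08],"turn":0},{"travel":[0,0,0],"turn":0},{"travel":[0,0,0],"turn":0}]'
python3 - <<'E'
from ov import *
np.set_printoptions(precision=3,suppress=True)
o=ctrl.get_obs(); R=cv2.Rodrigues(o['orientation'])[0];print(o['ee_pos'],R,o['ft_force'],o['width'],o['moment'],o['qvel'])
snap('wrist','w17'); snap('scene','s6'); snap('top','t6')
F=o['ee_pos']-[0,0,88.8]
ov('w17',F,(170,130,330,280),4,'o17');ov('s6',F,(180,140,250,220),8,'os6');ov('s6',F+[0,0,500],(180,140,250,220),8,'os6n',tube=None)
E
```

```text
t: 23.95
ee_pos: [592.2, 153.0, 221.7]
orientation: [-3.124, 0.246, 0.006]
ft_force: [-0.6, 0.1, -5.8]
width: 21.9
[592.186 153.026 221.654] [[ 0.988 -0.156 -0.003]
 [-0.156 -0.988  0.008]
 [-0.004 -0.008 -1.   ]] [-0.633  0.086 -5.781] 21.893746773588603 [-0.027 -0.018  0.025] [-0.001  0.004  0.002 -0.    -0.003 -0.   ]
```

View pics/o17.png

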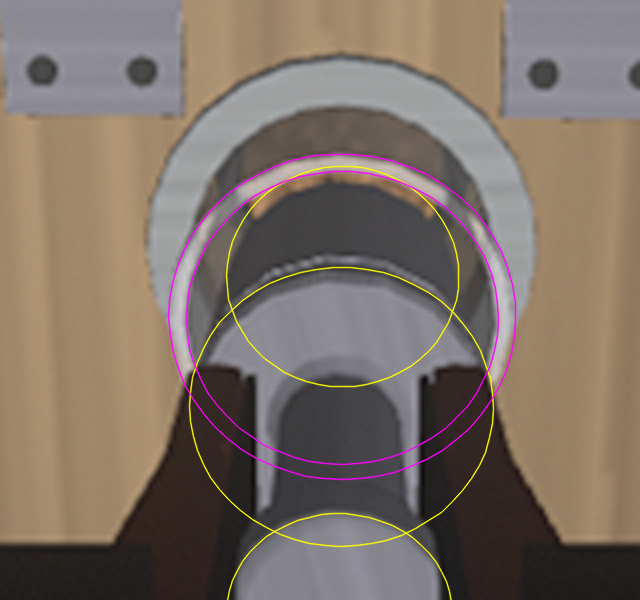

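View pics/os6.png

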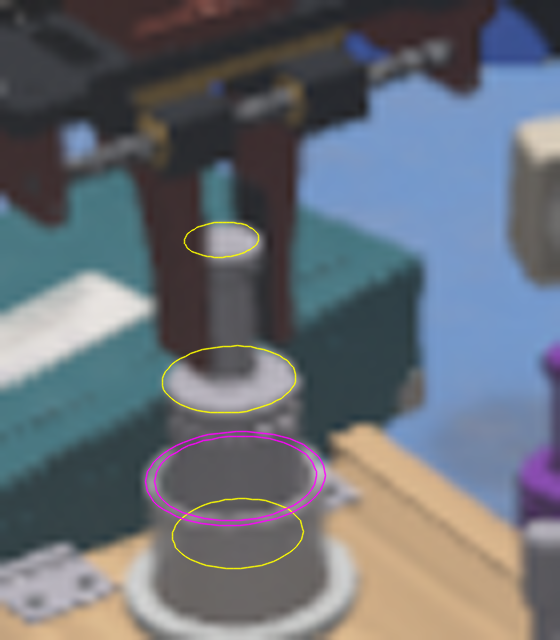

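View pics/os6n.png

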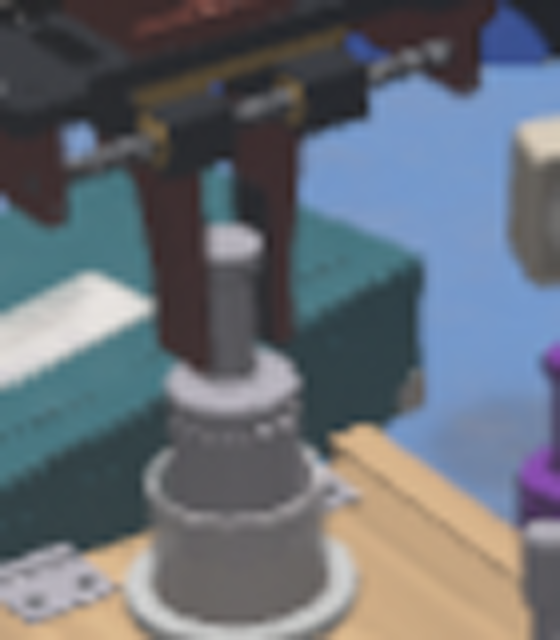

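```bash
python3 -m crank '[{"travel":[0.02,-0.005,-0.035],"turn":0},{"travel":[0,0,0],"turn":0},{"travel":[0,0,0],"turn":0},{"travel":[0,0,0],"turn":0}]'
python3 - <<'E'
from ov import *
np.set_printoptions(precision=3,suppress=True)
o=ctrl.get_obs(); print(o['ee_pos'],o['ft_force'],o['width'],o['moment'],o['qvel'])
snap('wrist','w18'); snap('scene','s7'); snap('top','t7')
o=ctrl.get_obs(); print(o['t'],o['ee_pos'],o['ft_force'])
ov('s7',o['ee_pos']-[0,0,588],(185,150,245,220),8,'os7',tube=None)
crop('t7',130,140,350,270,3.6,'t7c')
E
```

```text
t: 24.5
ee_pos: [593.9, 153.2, 224.7]
orientation: [-3.123, 0.246, 0.003]
ft_force: [-0.6, -0.4, -6.1]
width: 22.0
[593.924 153.228 224.74 ] [-0.568 -0.419 -6.142] 22.0290392627321 [-0.011 -0.039  0.035] [-0.001 -0.001  0.    -0.001  0.001 -0.001]
24.65 [593.839 153.21  224.592] [-0.414 -0.214 -6.183]
```

View pics/os7.png

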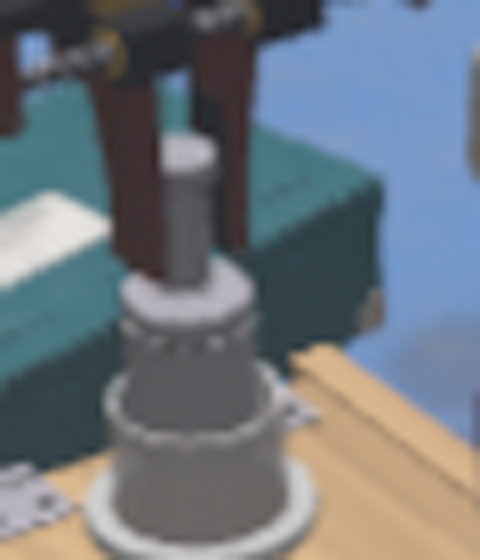

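View pics/w18.png

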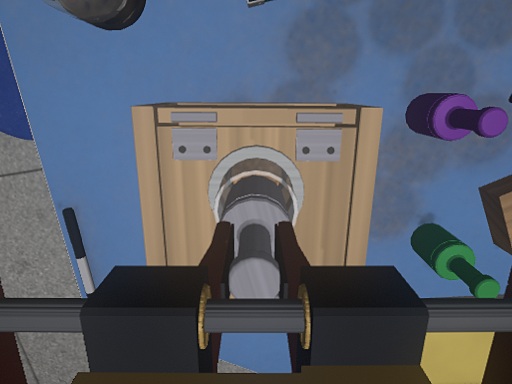

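View pics/s7.png

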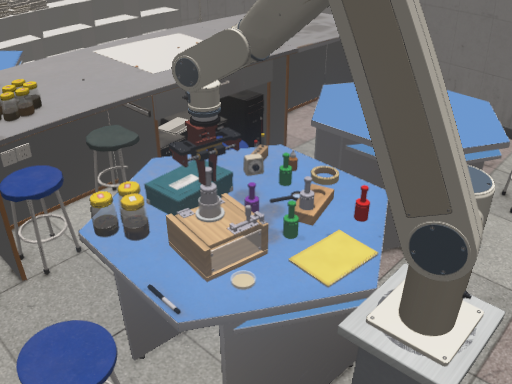

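```bash
python3 -m crank '[{"travel":[-0.012,0,0.012],"turn":0},{"travel":[0,0,0],"turn":0},{"travel":[0,0,0],"turn":0}]';python3 -m crank '[{"travel":[0,0,0],"turn":0},{"travel":[0,0,0],"turn":0},{"travel":[0,0,0],"turn":0}]'
python3 - <<'E'
from ov import *
np.set_printoptions(precision=3,suppress=True)
snap('wrist','w19');snap('scene','s8')
o=ctrl.get_obs(); print(o['t'],o['ee_pos'],o['ft_force'],o['qvel'])
crop('w19',200,130,310,250,5,'w19c'); crop('s8',225,190,275,235,12,'s8c')
E
```

```text
t: 24.95
ee_pos: [593.0, 153.3, 223.8]
orientation: [-3.124, 0.246, 0.004]
ft_force: [-0.3, 0.7, -5.5]
width: 21.9
t: 25.25
ee_pos: [593.1, 153.3, 223.8]
orientation: [-3.124, 0.246, 0.004]
ft_force: [0.2, -0.4, -5.7]
width: 21.8
25.35 [593.044 153.291 223.785] [ 0.271  0.46  -5.878] [ 0.    -0.001 -0.001 -0.001  0.001 -0.   ]
```

View pics/w19c.png

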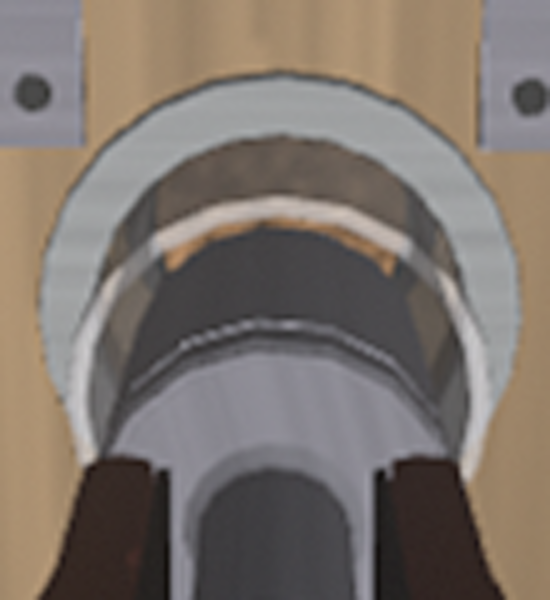

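View pics/s8c.png

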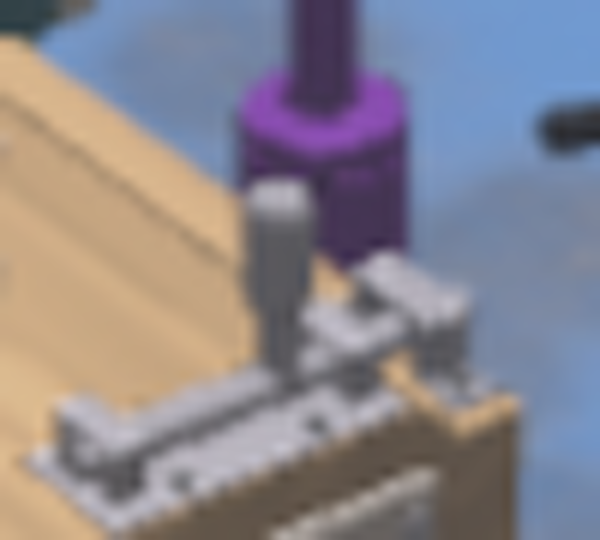

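Run:
```python
from h import *
print(workorder.close_job()); o=ctrl.get_obs(); print(o['t'],o['ee_pos'],o['ft_force'],o['width'])
```

```text
the job is handed in; nothing more can be done
None
the job is handed in; nothing more can be done
```

The drop tester is set up as asked, and I handed the job in at about 25 s of the 72 s allowed. The arm is holding the heavier weight in the mouth of the guide tube.

- **Bolt:** I gripped the knob and slid it until it stopped hard, at 26 N with no further travel. It moved only about 26–27 mm of the 30 mm, so it must have started a few millimetres in. A close-up shows the rod through the keeper and out the far side. I judged "fully home" from the hard stop and that picture; there was no direct reading.
- **Weights:** The left one pulled about 2.4 N and the right one about 5.7 N. The left one is back standing in its socket, shifted about 3 mm within the socket's play. I'm holding the right one.
- **Grip:** The pads are long enough that they close on the 24 mm rim at the top of the handle (opening 22 mm). They can't reach the 17 mm shaft at any height, though the shaft is between them.
- **Final pose:** By the arm's readings the foot is about 20 mm inside the tube mouth. The last readings showed no side force beyond noise, vertical force steady at about −5.7 N, and no joint movement. The camera shows a gap to the tube wall wherever the rim is in view.
- **Disagreement:** In the wrist camera the foot's far edge appears about 3 mm nearer than predicted, while the scene camera agrees within about 1 mm. A bevel on the foot may explain it. I set the weight about 1 mm toward the far side of the tube as a compromise; the clearance is 5 mm all round.

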